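Fetch the battery pack from behind the cans and put it on charge

ROBOT

A 7-joint arm with a two-finger parallel gripper is mounted at the origin on the work surface. World frame = base frame: x ahead of the robot, y to its left, z up, the work surface at z = 0. Lengths are in m, angles in rad, forces in N, time in s.
With the tool pointing down it reaches from about 0.425 to 0.925 m from the base axis. Payload 6.8 kg.
Tool frame: the origin (TCP) lies on the mounting face of the last link; the fingertips stand 173 mm ahead of it and the grasp point (between the pads) lies 155 mm ahead of it; y points along the fingers, x is the direction in which the jaws open and shut, and the axes are right-handed (so a half turn about y gives the same grasp; the last joint's range is limited). The gripper opens to 85 mm and grips with 20 to 120 N. Pads are 22 mm wide; open, the fingers measure 114 mm over their backs; the gripper's body (76 mm by 85 mm) begins 54 mm behind the grasp point. The pads swing forward as they close: fully open they stand 13 mm farther back than shut.
Start: joints at [1.238, 0.477, 0.022, 1.555, -0.011, 1.109, -0.083], TCP at [0.15, -0.658, 0.405] pointing down, gripper open.
Joint ranges: [-2.96, 2.96], [-0.34, 2.1], [-1.41, 1.46], [0.24, 2.44], [-1.37, 4.51], [0.17, 1.92], [-2.96, 2.96]. Speed limits (rad/s): [2.39, 2.39, 3.14, 3.14, 3.14, 3.14, 3.14].

INTERFACE

Orientations are given as a rotation vector (axis times angle).
In Python, from bench import r gives the robot as it stands.
- The arm moves only by the tool step_arm, never from a script. Its arguments are lists of equal length, an entry for each row: "xyz": the shift along the tool's x, y, z scaled (see below), a list of three; "rotation": the turn, a rotation vector about the tool's x, y, z scaled (see below), a list of three. A call has 1 to 20 rows; each row is the pose to reach, as a shift and turn from the pose measured when the call began, along the tool's axes at that moment; what a row does not reach only later rows make up. The controller multiplies each number of a shift by 30 cm and each number of a turn by 90 degrees. A row lasts 1/8 s, in which the tool goes at most 62.5 mm and 10.7 degrees, less where a joint would pass 70% of its speed; a pose out of reach is approached as far as the arm can. A call with a number of a shift or a turn outside -1 to 1 is refused whole. A call with a gripper value outside its range is refused whole. "grip" is the closure, from 0 (fully open) to 1 (shut), set as the call begins (left out, the last holds). The fingers move at their own pace and stop on an object; "force" is the grip in N (left out, the last holds). Time passes only in rows, so rows that repeat a pose let the fingers close. It gives the time, the measured TCP pose, the force and the opening at its end, in the units of the state.
- r.get_obs(): the state, without advancing time (a new reading comes with each control period).
- r.grab_frame(name): name is "scene" or "top" or "wrist"; returns a dict with "pixels" (400x640x3 uint8, red, green, blue), "fx", "fy", "cx", "cy" (pixels), "position" and "attitude" of the camera in the world; the wrist camera has in their place "mount" (4x4, takes a point from camera to tool coordinates, whose origin is the TCP and whose axes are the tool frame's). Camera axes: x right, y down, z forward; pixel columns grow to the right and rows downward; lengths in m; the calibration is good to about 2 mm. A picture is of the moment at which its call begins: read the wrist's pose just before it. There is no depth.
- r.hand_in(): hands the job in, once; it reports no verdict.
The state is a dict: "clock": time; "joints": joint angles; "qvel": joint speeds; "tau": joint torques, N m; "tcp_pos": TCP position; "orientation": TCP orientation; "contact_force": force on the tool from outside, world axes, zero at the start; "moment": the same for the moment, N m; "grip_width": finger opening in m.
Only numpy, scipy, OpenCV 4.12 (cv2) and the standard library are available. Lean on these libraries where they do the work, as an engineer would, in place of code of your own. Each camera call takes 0.05 s, during which the arm holds its last target.

TASK

The cordless-tool battery pack in the plywood tray is hemmed in by the screw jar, the square tin and the spray can: first stand all three of these upright on the black rubber mat. Then, with them on the mat, lay the pack the right way up in the rimmed deck of the charger, flat inside the rim, and let go of it. Finally put the jar, the tin and the spray can back upright in the tray, each on the very spot where it stood at the start; do not knock any of them over or push the hammer, wrench and screwdriver about.

Things in the scene. Friction and masses are not known exactly. Their poses are not given: they have to be found in the camera images.
- jar_center (a point): Screw jar: clear glass cylinder full of screws with a brass-coloured screw lid, 46 mm diameter, 98 mm tall overall, straight-sided (lid as wide as the glass), about 0.25 kg, stands upright loose in the tray. Point: on its axis, half-way up (49 mm above its underside); z up.
- tin_center (a point): Square tin: bare metal, 44 x 44 mm, 100 mm tall, with a small black cap (18 mm across, 10 mm high) on top near one corner, about 0.22 kg, stands upright loose in the tray. Point: centre of the square body, half-way up (50 mm above its underside); x and y square to its sides, z up.
- spray_center (a point): Spray can: white cylinder with a grey cap as wide as the can, 46 mm diameter, 116 mm tall overall (bevelled over the top 10 mm), about 0.24 kg, stands upright loose in the tray. Point: on its axis, half-way up (58 mm above its underside); z up.
- pack_center (a point): Battery pack: low dark block 58 (x) x 42 (y) x 44 mm (z), its top 8 mm a grey step of 50 x 34 mm with two brass contact strips along x; about 0.3 kg, loose in the tray. Point: its centre, half-way up (22 mm above its underside); x along its 58 mm length, z up. The three tall things stand some 8 mm from it: no room for fingers or gripper until they are gone.
- tray: Plywood tray, fixed, 200 (x) x 210 (y) mm, 20 mm high, walls 6 mm, inner floor 6 mm above the table. Origin: centre of its underside, on the table; -x faces the robot. Pack in its middle; jar, tin and spray can, in shuffled order, at 50 mm to its +y, 50 mm to its -y and 57 mm to its -x. Grip these tall ones near the top, so that the gripper's body stays above the neighbours.
- mat: Black rubber mat, fixed flat on the table, 270 (x) x 150 (y) x 4 mm: the side area. Origin: centre of its underside, on the table; x along its 270 mm length. It lies to one side of the tray, left or right, the charger to the other. A thing is on it when its centre is over it.
- charger_deck (a point): Charger, fixed to the table: grey block 130 (x) x 120 (y) x 30 mm whose flat top has a rectangular deck, 74 (x) x 58 (y) mm inside a black rim 8 mm wide and 8 mm high, in its middle. Point: centre of the deck's surface, 30 mm above the table; x along the deck's 74 mm length, z up. The pack lies flat in it, length along length, either end first, with 8 mm to spare all round.
- hammer: Bystander: hammer, 280 mm long, lying beyond the tray. Origin near its middle at table height, x along it. Leave it alone.
- wrench: Bystander: wrench, 180 mm long, lying beyond the mat or charger, on the right. Origin near its middle at table height, x along it. Leave it alone.
- screwdriver: Bystander: screwdriver, 180 mm long, lying beyond the mat or charger, on the left. Origin near its middle at table height, x along it. Leave it alone.

How it is judged:
On the way, in this order (a step that is already met when the one before it is completed fails the run):
1. jar, tin and spray can all stand upright on the rubber mat, released (x of jar_center in the frame of mat between -0.137 and 0.137 m and y of jar_center in the frame of mat between -0.077 and 0.077 m and height (world z) of jar_center below 0.059 m and angle between each of jar_center, tin_center, spray_center's own z axis and vertical below 0.1 rad and x of tin_center in the frame of mat between -0.137 and 0.137 m and y of tin_center in the frame of mat between -0.077 and 0.077 m and height (world z) of tin_center below 0.06 m and x of spray_center in the frame of mat between -0.137 and 0.137 m and y of spray_center in the frame of mat between -0.077 and 0.077 m and height (world z) of spray_center below 0.068 m and contact force between the fingers and jar below 0.3 N and linear speed of each of jar, tin, spray below 0.03 m/s and contact force between the fingers and tin below 0.3 N and contact force between the fingers and spray below 0.3 N), for 0.2 s.
2. with those three still on the mat, the pack lies flat in the charger's deck, released (x of jar_center in the frame of mat between -0.137 and 0.137 m and y of jar_center in the frame of mat between -0.077 and 0.077 m and height (world z) of jar_center below 0.059 m and angle between each of jar_center, tin_center, spray_center's own z axis and vertical below 0.1 rad and x of tin_center in the frame of mat between -0.137 and 0.137 m and y of tin_center in the frame of mat between -0.077 and 0.077 m and height (world z) of tin_center below 0.06 m and x of spray_center in the frame of mat between -0.137 and 0.137 m and y of spray_center in the frame of mat between -0.077 and 0.077 m and height (world z) of spray_center below 0.068 m and horizontal distance between pack_center and charger_deck below 0.014 m and z of pack_center in the frame of charger_deck below 0.026 m and angle between pack_center's own z axis and vertical below 0.08 rad and angle between the x axis of pack_center and the x axis of charger_deck, either way round below 0.36 rad and contact force between the fingers and pack below 0.3 N and linear speed of pack below 0.03 m/s), for 0.2 s.
At the end, for the whole second after the job is handed in: The pack lies right way up and flat inside the rim of the charger's deck (centre within 14 mm, length within 20 degrees); jar, tin and spray can each stand upright within 15 mm of where they stood at the start; all are released and at rest (horizontal distance between pack_center and charger_deck below 0.014 m and z of pack_center in the frame of charger_deck below 0.026 m and angle between each of pack_center, jar_center, tin_center, spray_center's own z axis and vertical below 0.08 rad and angle between the x axis of pack_center and the x axis of charger_deck, either way round below 0.36 rad and contact force between the fingers and pack below 0.3 N and linear speed of each of pack, jar, tin, spray below 0.03 m/s and distance of each of jar_center, tin_center, spray_center from where it was at the start of the episode below 0.015 m and contact force between the fingers and jar below 0.3 N and contact force between the fingers and tin below 0.3 N and contact force between the fingers and spray below 0.3 N); the robot touches nothing.
It fails at once if the hammer is pushed more than 25 mm (distance of hammer from where it was at the start of the episode above 0.025 m).
It fails at once if the wrench is pushed more than 25 mm (distance of wrench from where it was at the start of the episode above 0.025 m).
It fails at once if the screwdriver is pushed more than 25 mm (distance of screwdriver from where it was at the start of the episode above 0.025 m).
It fails at once if the jar, the tin or the spray can is knocked over (angle between any of jar_center, tin_center, spray_center's own z axis and vertical above 0.6 rad).
It also fails if it takes over 144 s, if anything falls off the work surface, if the arm or the gripper's body presses on something with over 40 N, if the wrist force passes 120 N, or if a joint passes its speed limit or range.

## Working session

There is one attempt and no reset: what is moved stays moved. The work goes in short steps, Python scripts to look and compute and a tool call to move; the robot and the scene stay as the last step left them, time stands still between calls to the robot, and variables do not carry over. Pictures are saved under pics/ and viewed, and the job is handed in when it is done.

Besides the shell and the picture viewer there is one more tool, called after "Call:" as name(argument=value, ...) on one line, values as JSON. step_arm: Moves the arm, as the interface text tells. Its arguments: {"type":"object","properties":{"xyz":{"type":"array"},"rotation":{"type":"array"},"grip":{"type":"number"},"force":{"type":"number"}},"required":["xyz","rotation"]}

```bash
mkdir -p pics; ls; cat > h.py <<'E'
import numpy as np, cv2
from scipy.spatial.transform import Rotation as R
from bench import r
def grab(name,fn=None):
    o=r.get_obs(); f=r.grab_frame(name)
    if fn: cv2.imwrite('pics/'+fn,cv2.cvtColor(f['pixels'],cv2.COLOR_RGB2BGR))
    f['obs']=o
    return f
E
python3 - <<'E'
from h import *
o=r.get_obs(); print({k:np.round(v,4) for k,v in o.items()})
for n in ['top','scene','wrist']:
    f=grab(n,n+'0.png'); print(n,{k:np.round(v,4).tolist() for k,v in f.items() if k not in('pixels','obs')})
E
```

```text
pics
{'clock': np.float64(0.0), 'joints': array([ 1.2379,  0.4778,  0.0224,  1.5565, -0.0115,  1.1093, -0.0831]), 'qvel': array([ 0.0005, -0.0002, -0.001 ,  0.0006,  0.0006, -0.0012, -0.0003]), 'tau': array([ 7.00000e-04, -5.96452e+01,  1.60790e+00, -2.81192e+01,
        1.24000e-02,  9.30000e-03,  0.00000e+00]), 'tcp_pos': array([ 0.1504, -0.6577,  0.4037]), 'orientation': array([-1.3061,  1.0432, -1.0406]), 'contact_force': array([-0.5945, -0.5424,  0.308 ]), 'moment': array([ 0.0236,  0.0126, -0.002 ]), 'grip_width': np.float64(0.0851)}
top {'fx': 508.2829, 'fy': 508.2829, 'cx': 316.1092, 'cy': 204.5681, 'position': [0.3934, 0.01, 1.1386], 'attitude': [-2.1276, 2.1194, -0.2203]}
scene {'fx': 369.408, 'fy': 369.408, 'cx': 313.718, 'cy': 202.6655, 'position': [1.2765, -0.4318, 0.6638], 'attitude': [-2.0041, -1.0906, 0.5235]}
wrist {'fx': 275.8991, 'fy': 275.8991, 'cx': 322.5326, 'cy': 194.9658, 'mount': [[1.0, 0.0003, 0.0003, -0.0007], [-0.0002, -0.2729, 0.962, 0.0296], [0.0003, -0.962, -0.2729, 0.0691], [0.0, 0.0, 0.0, 1.0]]}
```

View pics/top0.png

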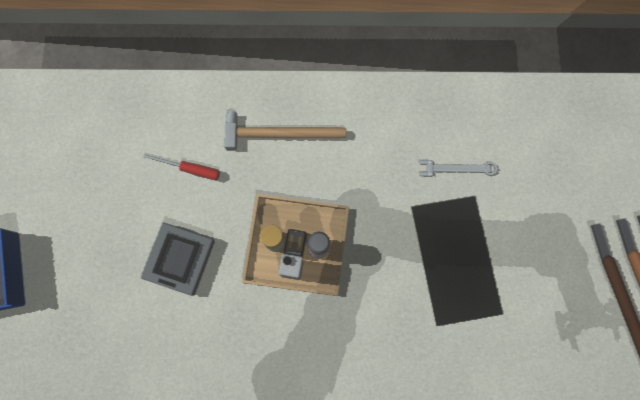

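View pics/scene0.png

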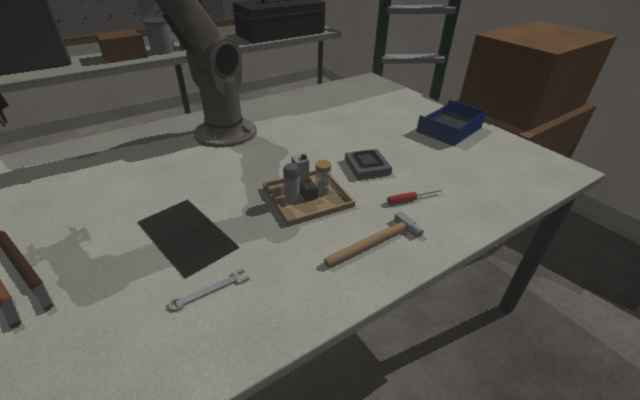

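```bash
python3 - <<'E'
from h import *
o=r.get_obs(); print(R.from_rotvec(o['orientation']).as_matrix().round(4))
E
```

```text
[[ 2.229e-01 -4.000e-04  9.748e-01]
 [-9.748e-01  1.300e-03  2.229e-01]
 [-1.400e-03 -1.000e+00 -1.000e-04]]
```

```bash
cat >> h.py <<'E'
def campose(f):
    if 'mount' in f:
        o=f['obs']; T=np.eye(4); T[:3,:3]=R.from_rotvec(o['orientation']).as_matrix(); T[:3,3]=o['tcp_pos']
        M=T@np.array(f['mount']); return M[:3,:3],M[:3,3]
    return R.from_rotvec(f['attitude']).as_matrix(), np.array(f['position'])
def px2w(f,uv,z):
    uv=np.atleast_2d(uv).astype(float); C,p=campose(f)
    d=np.c_[(uv[:,0]-f['cx'])/f['fx'],(uv[:,1]-f['cy'])/f['fy'],np.ones(len(uv))]@C.T
    return p+d*((z-p[2])/d[:,2])[:,None]
def w2px(f,P):
    C,p=campose(f); q=(np.atleast_2d(P)-p)@C
    return np.c_[q[:,0]/q[:,2]*f['fx']+f['cx'],q[:,1]/q[:,2]*f['fy']+f['cy']]
E
python3 - <<'E'
from h import *
f=grab('top'); im=cv2.cvtColor(f['pixels'],cv2.COLOR_RGB2BGR)
cv2.imwrite('pics/tray0.png',cv2.resize(im[185:305,230:360],None,fx=5,fy=5,interpolation=cv2.INTER_CUBIC))
cv2.imwrite('pics/chg0.png',cv2.resize(im[215:300,135:225],None,fx=6,fy=6,interpolation=cv2.INTER_CUBIC))
g=cv2.cvtColor(im,cv2.COLOR_BGR2GRAY)
m=(g<45).astype(np.uint8); m[:150]=0; m[:,:400]=0
cs,_=cv2.findContours(m,0,2); c=max(cs,key=cv2.contourArea); b=cv2.minAreaRect(c); print(b)
P=px2w(f,cv2.boxPoints(b),0.004); print(P.round(4), np.linalg.norm(np.diff(P,axis=0),axis=1), P.mean(0))
E
```

```text
((458.3315124511719, 247.95069885253906), (38.1960334777832, 60.03291702270508), 87.87889862060547)
[[ 0.5611 -0.2545  0.004 ]
 [ 0.5668 -0.3908  0.004 ]
 [ 0.4808 -0.3886  0.004 ]
 [ 0.4753 -0.2542  0.004 ]] [0.13650982 0.08608724 0.13451313] [ 0.52100997 -0.3220087   0.004     ]
```

View pics/tray0.png

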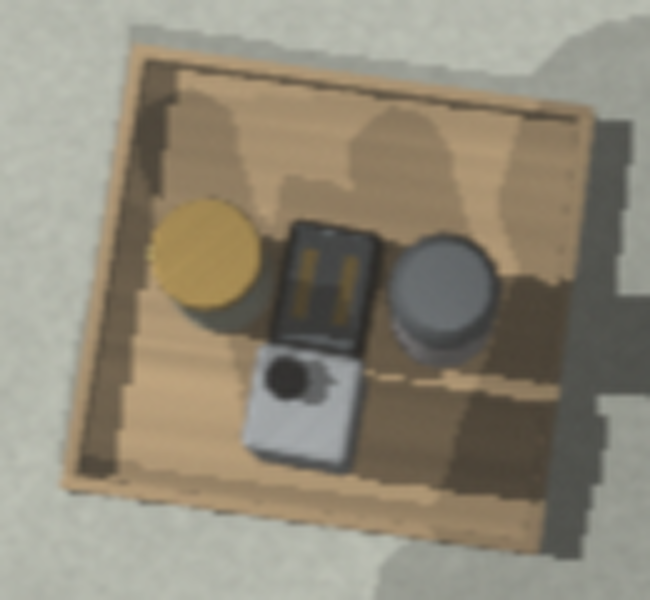

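View pics/chg0.png

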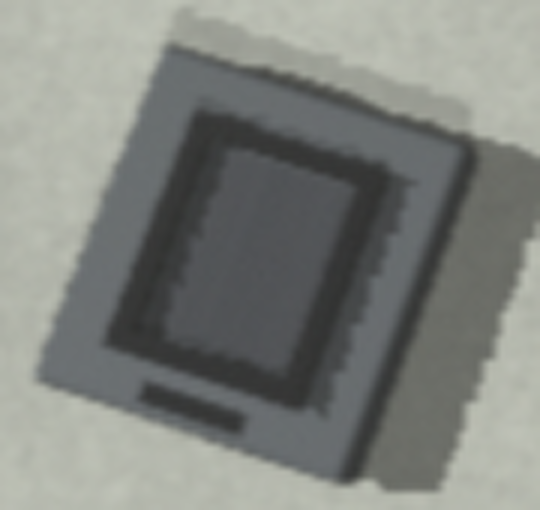

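```bash
python3 - <<'E'
from h import *
f=grab('top')
def t(uv,z,o=(230,185),s=5): return px2w(f,(np.array(uv)+.5)/s-.5+np.array(o),z)
def rep(n,P):
    e=np.linalg.norm(P-np.roll(P,-1,0),axis=1); d=P-np.roll(P,-1,0)
    print(n,P.mean(0).round(4),e.round(4),np.degrees(np.arctan2(d[:,1],d[:,0])).round(1))
rep('tray',t([(135,45),(595,107),(540,550),(65,487)],.02))
print('jar',t([(207,254)],.104)); print('spray',t([(445,287)],.118))
rep('tin',t([(258,345),(363,358),(345,467),(245,450)],.106))
rep('packtop',t([(303,222),(378,236),(356,352),(275,340)],.046))
rep('rim',t([(200,112),(392,165),(303,410),(108,343)],.038,(135,215),6))
rep('mat',px2w(f,[(411.5,206),(474.5,197),(502.5,314),(437,326)],.004))
E
```

```text
tray [0.5278 0.0412 0.02  ] [0.2087 0.1976 0.2082 0.1986] [ 82.5  -7.5 -97.3 172.7]
jar [[0.53372201 0.09099229 0.104     ]]
spray [[ 0.51881756 -0.00632625  0.118     ]]
tin [0.4722 0.0509 0.106 ] [0.043  0.0444 0.0409 0.0426] [ 83.2  -8.9 -99.4 173.9]
packtop [0.5274 0.043  0.046 ] [0.0331 0.0511 0.0352 0.0525] [ 79.6 -10.3 -98.2 167.5]
rim [0.4942 0.299  0.038 ] [0.0729 0.0919 0.0745 0.0878] [  74.9  -17.4 -108.3  161.5]
mat [ 0.495  -0.3157  0.004 ] [0.147  0.266  0.1474 0.2702] [  98.5   10.   -79.9 -170.1]
```

```bash
cat >> h.py <<'E'
def Rdown(yawdeg):
    a=np.radians(yawdeg); x=np.array([np.cos(a),np.sin(a),0]); y=np.array([0,0,-1.]); z=np.cross(x,y)
    return np.c_[x,y,z]
def plan(targets, o=None):
    """targets: list of (x,y,z_tcp,yawdeg)"""
    o=o or r.get_obs(); A=R.from_rotvec(o['orientation']).as_matrix(); p=o['tcp_pos']
    xx=A[:,0]; print('now',p.round(4),'yaw',np.degrees(np.arctan2(xx[1],xx[0])).round(2),'tilt',np.degrees(np.arccos(min(1,-A[2,1]))).round(2),'F',o['contact_force'].round(1),'w',round(float(o['grip_width']),4),'t',round(float(o['clock']),2),'j',np.round(o['joints'],2))
    for t in targets:
        s=A.T@(np.array(t[:3])-p)/0.3; v=R.from_matrix(A.T@Rdown(t[3])).as_rotvec()/(np.pi/2)
        print(t,'xyz',s.round(3).tolist(),'rot',v.round(3).tolist(), 'rows>=',round(max(np.linalg.norm(s)*.3/.0625,np.linalg.norm(v)*90/10.7),1))
E
python3 - <<'E'
from h import *
plan([(.527,.041,.42,-7.5),(.527,.041,.42,-30),(.35,-.3,.42,-40)])
E
```

```text
now [ 0.1504 -0.6579  0.4042] yaw -77.12 tilt 0.05 F [-0.2  0.8  0.3] w 0.0856 t 0.25 j [ 1.24  0.48  0.02  1.56 -0.01  1.11 -0.08]
(0.527, 0.041, 0.42, -7.5) xyz [-1.991, -0.051, 1.743] rot [-0.0, -0.774, -0.001] rows>= 12.7
(0.527, 0.041, 0.42, -30) xyz [-1.991, -0.051, 1.743] rot [-0.0, -0.524, -0.001] rows>= 12.7
(0.35, -0.3, 0.42, -40) xyz [-1.015, -0.052, 0.914] rot [-0.0, -0.412, -0.001] rows>= 6.6
```

Call:
step_arm(xyz=[[-0.98, -0.05, 0.9], [-0.98, -0.05, 0.9], [-0.98, -0.05, 0.9], [-0.98, -0.05, 0.9], [-0.98, -0.05, 0.9], [-0.98, -0.05, 0.9], [-0.98, -0.05, 0.9]], rotation=[[0, -0.41, 0], [0, -0.41, 0], [0, -0.41, 0], [0, -0.41, 0], [0, -0.41, 0], [0, -0.41, 0], [0, -0.41, 0]], grip=0)

```text
clock: 1.12
tcp_pos: [0.3498, -0.3076, 0.4199]
orientation: [-1.5, 0.545, -0.545]
contact_force: [1.2, -0.1, 1.1]
grip_width: 0.0854
```

```bash
python3 - <<'E'
from h import *
plan([(.527,.041,.42,-7.5)])
E
```

```text
now [ 0.3498 -0.3076  0.4199] yaw -39.92 tilt 0.06 F [ 1.2 -0.1  1.1] w 0.0854 t 1.12 j [ 0.88  0.13 -0.32  2.    0.05  1.02 -0.16]
(0.527, 0.041, 0.42, -7.5) xyz [-0.293, 0.001, 1.27] rot [-0.001, -0.36, 0.0] rows>= 6.3
```

Call:
step_arm(xyz=[[-0.29, 0, 1.0], [-0.29, 0, 1.0], [-0.29, 0, 1.0], [-0.29, 0, 1.0], [-0.29, 0, 1.0]], rotation=[[0, -0.36, 0], [0, -0.36, 0], [0, -0.36, 0], [0, -0.36, 0], [0, -0.36, 0]])

```text
clock: 1.75
tcp_pos: [0.4746, -0.0234, 0.4205]
orientation: [-1.568, 0.102, -0.105]
contact_force: [0.6, -1.1, -0.3]
grip_width: 0.0852
```

```bash
python3 - <<'E'
from h import *
plan([(.527,.041,.42,-7.5)])
E
```

```text
now [ 0.4746 -0.0234  0.4205] yaw -7.56 tilt 0.09 F [ 0.6 -1.1 -0.3] w 0.0852 t 1.75 j [ 0.48  0.18 -0.63  1.97  0.12  1.03 -0.33]
(0.527, 0.041, 0.42, -7.5) xyz [0.145, 0.002, 0.236] rot [-0.0, -0.001, 0.001] rows>= 1.3
```

Call:
step_arm(xyz=[[0.145, 0, 0.236], [0.145, 0, 0.236], [0.145, 0, 0.236]], rotation=[[0, 0, 0], [0, 0, 0], [0, 0, 0]])

```text
clock: 2.12
tcp_pos: [0.5275, 0.0427, 0.4205]
orientation: [-1.567, 0.1, -0.102]
contact_force: [-0.8, -0.7, -0.4]
grip_width: 0.0855
```

```bash
python3 - <<'E'
from h import *
plan([])
f=grab('wrist','wr1.png')
E
```

```text
now [0.5275 0.0427 0.4205] yaw -7.37 tilt 0.11 F [-0.8 -0.7 -0.4] w 0.0855 t 2.12 j [ 0.35  0.29 -0.65  1.85  0.2   1.07 -0.51]
```

View pics/wr1.png

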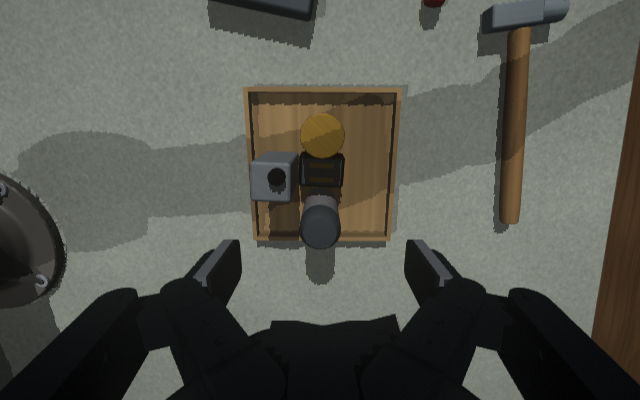

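```bash
python3 - <<'E'
from h import *
f=grab('wrist'); im=cv2.cvtColor(f['pixels'],cv2.COLOR_RGB2BGR)
cv2.imwrite('pics/wr1z.png',cv2.resize(im[80:250,235:410],None,fx=4,fy=4,interpolation=cv2.INTER_CUBIC))
hsv=cv2.cvtColor(im,cv2.COLOR_BGR2HSV)
m=cv2.inRange(hsv,(15,150,70),(30,255,255)); m[:100]=0;m[165:]=0
cs,_=cv2.findContours(m,0,2); c=max(cs,key=cv2.contourArea); print(cv2.contourArea(c),cv2.minEnclosingCircle(c),cv2.fitEllipse(c))
print(px2w(f,[cv2.fitEllipse(c)[0]],.104))
for p in [(320,226),(272,178),(320,170)]: print(p,hsv[p[1],p[0]])
E
```

```text
1488.0 ((322.46234130859375, 132.92123413085938), 22.386051177978516) ((322.2359313964844, 133.04014587402344), (43.343666076660156, 43.75434112548828), 3.1714260578155518)
[[0.5335148  0.09462629 0.104     ]]
(320, 226) [102  23  56]
(272, 178) [30 12 22]
(320, 170) [30 20 26]
```

View pics/wr1z.png

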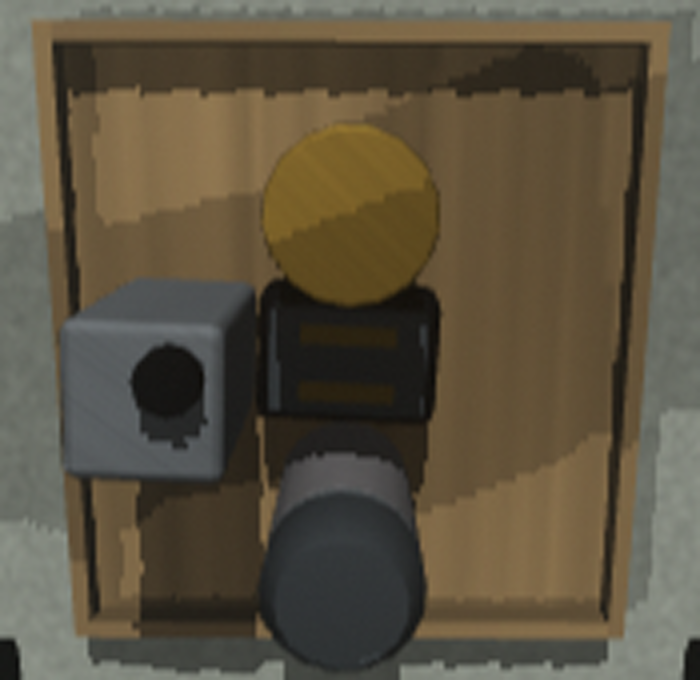

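```bash
python3 - <<'E'
from h import *
f=grab('wrist')
def t(uv,z,o=(235,80),s=4): return px2w(f,(np.array(uv)+.5)/s-.5+np.array(o),z)
def rep(n,P):
    e=np.linalg.norm(P-np.roll(P,-1,0),axis=1); d=P-np.roll(P,-1,0)
    print(n,P.mean(0).round(4),e.round(4),np.degrees(np.arctan2(d[:,1],d[:,0])).round(1))
rep('tin',t([(62,328),(222,323),(222,476),(68,479)],.106))
rep('tray',t([(33,23),(670,22),(622,638),(77,635)],.02))
print('spray',t([(342,578)],.122),t([(342.5,588)],.112))
rep('pack',t([(263,281),(436,286),(430,419),(260,414)],.046))
E
```

```text
tin [0.4726 0.0523 0.106 ] [0.0415 0.0414 0.0415 0.0409] [174.2  80.6  -6.4 -99.4]
tray [0.5265 0.0429 0.02  ] [0.1998 0.2105 0.1993 0.2089] [172.5  82.2  -7.9 -97.7]
spray [[0.51895606 0.00266541 0.122     ]] [[ 0.51808559 -0.00421035  0.112     ]]
pack [0.5262 0.0483 0.046 ] [0.0537 0.0425 0.0546 0.0424] [ 170.8   81.    -9.3 -100.1]
```

```bash
python3 - <<'E'
from h import *
plan([(.519,-.005,.40,-7.5),(.519,-.005,.245,-7.5)])
E
```

```text
now [0.5265 0.0398 0.4203] yaw -7.65 tilt 0.05 F [-0.2  1.1 -0.7] w 0.0857 t 2.27 j [ 0.35  0.28 -0.65  1.85  0.2   1.07 -0.51]
(0.519, -0.005, 0.4, -7.5) xyz [-0.005, 0.068, -0.151] rot [0.0, -0.002, 0.0] rows>= 0.8
(0.519, -0.005, 0.245, -7.5) xyz [-0.005, 0.585, -0.151] rot [0.0, -0.002, 0.0] rows>= 2.9
```

Call:
step_arm(xyz=[[-0.005, 0.068, -0.151], [-0.005, 0.068, -0.151], [-0.005, 0.2, -0.151], [-0.005, 0.4, -0.151], [-0.005, 0.585, -0.151], [-0.005, 0.585, -0.151], [-0.005, 0.585, -0.151]], rotation=[[0, 0, 0], [0, 0, 0], [0, 0, 0], [0, 0, 0], [0, 0, 0], [0, 0, 0], [0, 0, 0]])

```text
clock: 3.15
tcp_pos: [0.5199, -0.0051, 0.2468]
orientation: [-1.569, 0.103, -0.108]
contact_force: [1.6, 0.1, 0.6]
grip_width: 0.0852
```

```bash
python3 - <<'E'
from h import *
plan([(.519,-.005,.245,-7.5)])
f=grab('wrist','wr2.png')
plan([(.519,-.005,.245,-7.5)])
E
```

```text
now [ 0.5199 -0.0051  0.2468] yaw -7.68 tilt 0.17 F [1.6 0.1 0.6] w 0.0852 t 3.15 j [ 0.32  0.5  -0.54  2.02  0.38  0.72 -0.59]
(0.519, -0.005, 0.245, -7.5) xyz [-0.003, 0.006, 0.0] rot [0.0, -0.002, 0.002] rows>= 0.0
now [ 0.5202 -0.005   0.2474] yaw -7.68 tilt 0.27 F [ 0.4 -0.1  0.4] w 0.0854 t 3.2 j [ 0.32  0.5  -0.54  2.02  0.38  0.72 -0.59]
(0.519, -0.005, 0.245, -7.5) xyz [-0.004, 0.008, -0.0] rot [0.0, -0.002, 0.003] rows>= 0.0
```

View pics/wr2.png

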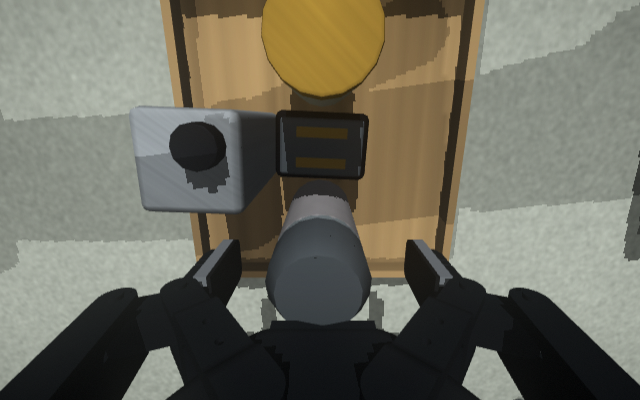

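```bash
python3 - <<'E'
from h import *
f=grab('wrist')
plan([])
p=f['obs']['tcp_pos']
print(w2px(f,[[p[0],p[1],.122],[p[0],p[1],.112],[p[0],p[1],.09]]))
print(px2w(f,[(319,286)],.122), px2w(f,[(322,52.5-18)],.104),px2w(f,[(322,145)],.05))
c=np.array([(133,107),(241,112),(242,211),(147,210)]);print(px2w(f,c,.106),px2w(f,c,.106).mean(0))
E
```

```text
now [ 0.5202 -0.0051  0.2476] yaw -7.68 tilt 0.3 F [-0.5  0.6  0.2] w 0.0852 t 3.25 j [ 0.32  0.49 -0.54  2.02  0.38  0.72 -0.59]
[[321.88533854 296.56659453]
 [321.82630287 282.23740304]
 [321.72457603 257.54617463]]
[[ 5.19670460e-01 -4.64994054e-05  1.22000000e-01]] [[0.53347897 0.09289799 0.104     ]] [[0.52755152 0.04778992 0.05      ]]
[[0.45794217 0.07732348 0.106     ]
 [0.49870405 0.06998478 0.106     ]
 [0.49048018 0.0301747  0.106     ]
 [0.45049053 0.03607591 0.106     ]] [0.47440423 0.05338972 0.106     ]
```

Call:
step_arm(xyz=[[0, 0.005, 0.005], [0, 0.005, 0.005], [0, 0.005, 0.005], [0, 0.005, 0.005], [0, 0.005, 0.005], [0, 0.005, 0.005], [0, 0.005, 0.005], [0, 0.005, 0.005]], rotation=[[0, 0, 0], [0, 0, 0], [0, 0, 0], [0, 0, 0], [0, 0, 0], [0, 0, 0], [0, 0, 0], [0, 0, 0]], grip=1, force=45)

```text
clock: 4.25
tcp_pos: [0.5205, -0.0032, 0.2471]
orientation: [-1.569, 0.101, -0.11]
contact_force: [-2.2, 0.3, 9.1]
grip_width: 0.0452
```

```bash
python3 - <<'E'
from h import *
plan([(.519,-.005,.4,-7.5),(.54,-.14,.4,-22),(.584,-.300,.40,-40),(.584,-.300,.245,-40)])
E
```

```text
now [ 0.5205 -0.0032  0.2471] yaw -7.67 tilt 0.33 F [-2.2  0.3  9.1] w 0.0452 t 4.25 j [ 0.32  0.5  -0.54  2.02  0.39  0.72 -0.6 ]
(0.519, -0.005, 0.4, -7.5) xyz [-0.001, -0.51, -0.007] rot [0.0, -0.002, 0.004] rows>= 2.4
(0.54, -0.14, 0.4, -22) xyz [0.128, -0.509, -0.443] rot [-0.0, 0.159, 0.004] rows>= 3.3
(0.584, -0.3, 0.4, -40) xyz [0.345, -0.507, -0.952] rot [-0.001, 0.359, 0.004] rows>= 5.4
(0.584, -0.3, 0.245, -40) xyz [0.342, 0.009, -0.952] rot [-0.001, 0.359, 0.004] rows>= 4.9
```

Call:
step_arm(xyz=[[0, -0.17, 0], [0, -0.34, 0], [0, -0.51, 0], [0.05, -0.51, -0.16], [0.12, -0.51, -0.32], [0.18, -0.51, -0.48], [0.24, -0.51, -0.64], [0.29, -0.51, -0.8], [0.345, -0.507, -0.952], [0.345, -0.507, -0.952], [0.345, -0.507, -0.952]], rotation=[[0, 0, 0], [0, 0, 0], [0, 0, 0], [0, 0.06, 0], [0, 0.12, 0], [0, 0.18, 0], [0, 0.24, 0.0], [0, 0.3, 0], [0, 0.359, 0.004], [0, 0.359, 0.004], [0, 0.359, 0.004]])

```text
clock: 5.62
tcp_pos: [0.5839, -0.2992, 0.3994]
orientation: [-1.499, 0.547, -0.544]
contact_force: [0.0, 0.4, -2.3]
grip_width: 0.0455
```

```bash
python3 - <<'E'
from h import *
plan([(.584,-.300,.35,-40),(.584,-.300,.248,-40),(.584,-.3,.245,-40)])
f=grab('wrist','wr3.png')
E
```

```text
now [ 0.5839 -0.2992  0.3994] yaw -39.93 tilt 0.15 F [ 0.   0.4 -2.3] w 0.0455 t 5.62 j [ 0.66  0.48 -0.39  1.59  0.19  1.11 -0.48]
(0.584, -0.3, 0.35, -40) xyz [0.002, 0.165, -0.002] rot [-0.001, 0.001, -0.001] rows>= 0.8
(0.584, -0.3, 0.248, -40) xyz [0.003, 0.505, -0.002] rot [-0.001, 0.001, -0.001] rows>= 2.4
(0.584, -0.3, 0.245, -40) xyz [0.003, 0.515, -0.003] rot [-0.001, 0.001, -0.001] rows>= 2.5
```

View pics/wr3.png

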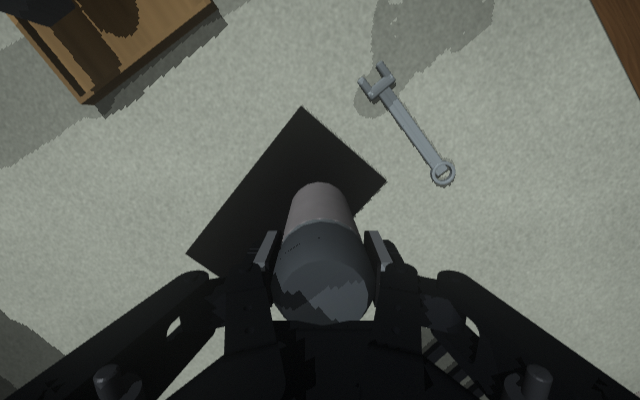

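Call:
step_arm(xyz=[[0.003, 0.17, 0], [0.003, 0.32, 0], [0.003, 0.44, 0], [0.003, 0.49, 0], [0.003, 0.513, 0], [0.003, 0.513, 0], [0.003, 0.513, 0]], rotation=[[0, 0, 0], [0, 0, 0], [0, 0, 0], [0, 0, 0], [0, 0, 0], [0, 0, 0], [0, 0, 0]])

```text
clock: 6.55
tcp_pos: [0.5853, -0.2987, 0.2473]
orientation: [-1.499, 0.543, -0.545]
contact_force: [1.8, 0.6, -2.9]
grip_width: 0.0453
```

```bash
python3 - <<'E'
from h import *
plan([(.584,-.300,.2455,-40)])
E
```

```text
now [ 0.5853 -0.2987  0.2473] yaw -39.85 tilt 0.12 F [ 1.8  0.6 -2.9] w 0.0453 t 6.55 j [ 0.63  0.64 -0.35  1.7   0.28  0.85 -0.54]
(0.584, -0.3, 0.2455, -40) xyz [-0.001, 0.006, -0.006] rot [-0.001, 0.002, 0.0] rows>= 0.0
```

Call:
step_arm(xyz=[[0, 0.01, 0], [0, 0.01, 0], [0, 0.01, 0]], rotation=[[0, 0, 0], [0, 0, 0], [0, 0, 0]])

```text
clock: 6.92
tcp_pos: [0.5858, -0.2989, 0.2453]
orientation: [-1.5, 0.542, -0.546]
contact_force: [-0.1, 1.1, 5.0]
grip_width: 0.0455
```

Call:
step_arm(xyz=[[0, 0, 0], [0, 0, 0], [0, 0, 0], [0, 0, 0], [0, 0, 0]], rotation=[[0, 0, 0], [0, 0, 0], [0, 0, 0], [0, 0, 0], [0, 0, 0]], grip=0)

```text
clock: 7.55
tcp_pos: [0.5858, -0.2989, 0.2452]
orientation: [-1.5, 0.542, -0.546]
contact_force: [0.1, -0.7, -0.4]
grip_width: 0.0858
```

```bash
python3 - <<'E'
from h import *
plan([(.584,-.300,.40,-40),(.47,.0,.40,-8.5),(.472,.0515,.40,-8.5)])
E
```

```text
now [ 0.5858 -0.2989  0.2452] yaw -39.86 tilt 0.19 F [ 0.1 -0.7 -0.4] w 0.0858 t 7.55 j [ 0.62  0.65 -0.35  1.7   0.28  0.84 -0.54]
(0.584, -0.3, 0.4, -40) xyz [-0.001, -0.516, -0.005] rot [-0.002, 0.002, 0.001] rows>= 2.5
(0.47, 0.0, 0.4, -8.5) xyz [-0.934, -0.517, 0.519] rot [-0.001, -0.348, 0.002] rows>= 5.7
(0.472, 0.0515, 0.4, -8.5) xyz [-1.039, -0.516, 0.655] rot [-0.001, -0.348, 0.002] rows>= 6.4
```

Call:
step_arm(xyz=[[0, -0.17, 0], [0, -0.34, 0], [0, -0.515, 0], [-0.2, -0.515, 0.12], [-0.4, -0.515, 0.24], [-0.6, -0.515, 0.36], [-0.8, -0.515, 0.49], [-0.98, -0.515, 0.61], [-0.98, -0.515, 0.61], [-0.98, -0.515, 0.61]], rotation=[[0, 0, 0], [0, 0, 0], [0, 0, 0], [0, -0.08, 0], [0, -0.16, 0], [0, -0.24, 0], [0, -0.32, 0], [0, -0.358, 0], [0, -0.358, 0], [0, -0.358, 0]])

```text
clock: 8.8
tcp_pos: [0.476, 0.0328, 0.4]
orientation: [-1.567, 0.097, -0.103]
contact_force: [-0.3, -0.5, 0.5]
grip_width: 0.0851
```

```bash
python3 - <<'E'
from h import *
plan([(.473,.0515,.40,-7.5)])
f=grab('wrist','wr4.png')
plan([(.473,.0515,.40,-7.5),(.473,.0515,.238,-7.5)])
E
```

```text
now [0.476  0.0328 0.4   ] yaw -7.31 tilt 0.23 F [-0.3 -0.5  0.5] w 0.0851 t 8.8 j [ 0.41  0.22 -0.69  1.98  0.17  0.99 -0.48]
(0.473, 0.0515, 0.4, -7.5) xyz [-0.018, 0.0, 0.061] rot [-0.001, 0.002, 0.002] rows>= 0.3
now [0.4766 0.0308 0.3998] yaw -7.49 tilt 0.21 F [-0.7 -1.   0.1] w 0.0855 t 8.85 j [ 0.41  0.22 -0.68  1.98  0.17  0.99 -0.48]
(0.473, 0.0515, 0.4, -7.5) xyz [-0.021, -0.001, 0.067] rot [-0.001, 0.0, 0.002] rows>= 0.3
(0.473, 0.0515, 0.238, -7.5) xyz [-0.023, 0.539, 0.066] rot [-0.001, 0.0, 0.002] rows>= 2.6
```

View pics/wr4.png

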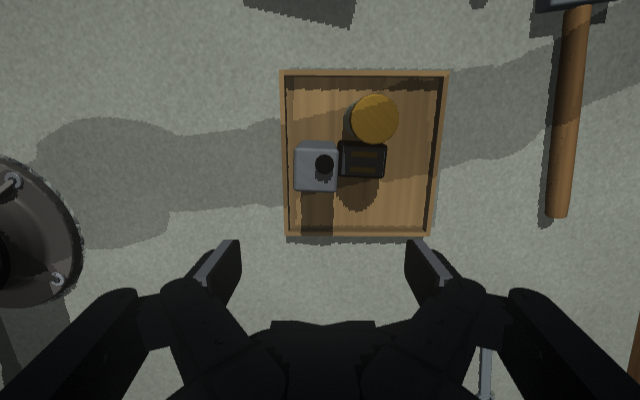

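```bash
python3 - <<'E'
from h import *
f=grab('wrist'); im=f['pixels']
cv2.imwrite('pics/wr4z.png',cv2.resize(cv2.cvtColor(im,4)[60:245,275:455],None,fx=4,fy=4,interpolation=2))
plan([(.473,.0515,.40,-7.5)])
E
```

```text
now [0.477  0.0295 0.3997] yaw -7.63 tilt 0.2 F [ 0.1 -0.4  0.3] w 0.0857 t 8.9 j [ 0.41  0.22 -0.68  1.98  0.17  0.99 -0.48]
(0.473, 0.0515, 0.4, -7.5) xyz [-0.023, -0.001, 0.071] rot [-0.0, -0.001, 0.002] rows>= 0.4
```

View pics/wr4z.png

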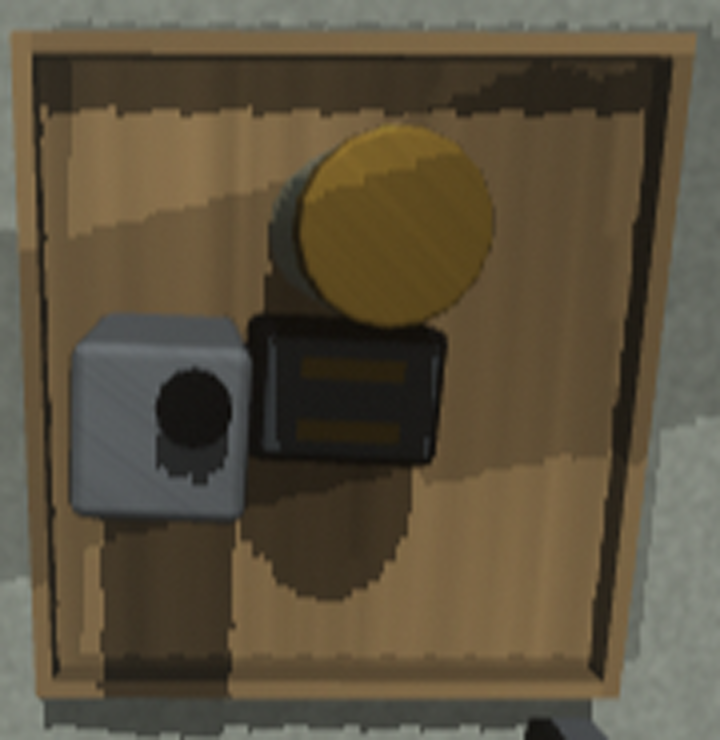

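```bash
python3 - <<'E'
from h import *
f=grab('wrist')
def t(uv,z,o=(275,60),s=4): return px2w(f,(np.array(uv)+.5)/s-.5+np.array(o),z)
def rep(n,P):
    e=np.linalg.norm(P-np.roll(P,-1,0),axis=1); d=P-np.roll(P,-1,0)
    print(n,P.mean(0).round(4),e.round(4),np.degrees(np.arctan2(d[:,1],d[:,0])).round(1))
rep('tin',t([(70,344),(250,345),(245,520),(71,517)],.106))
rep('tray',t([(12,32),(695,34),(620,697),(37,697)],.02))
print('jar',t([(396.5,226)],.104))
rep('pack',t([(248,317),(444,330),(434,465),(256,460)],.042))
rep('contacts',t([(301,357),(405,362),(398,443),(298,441)],.05))
plan([])
E
```

```text
tin [0.4728 0.0525 0.106 ] [0.0426 0.0429 0.043  0.0423] [172.1  81.6  -8.7 -99. ]
tray [0.5274 0.0429 0.02  ] [0.1994 0.2097 0.2004 0.2098] [172.3  82.5  -7.7 -97.8]
jar [[0.5341147  0.09297741 0.104     ]]
pack [0.5263 0.0455 0.042 ] [0.0577 0.0404 0.0541 0.0427] [168.7  81.7  -9.3 -93.6]
contacts [0.5266 0.0446 0.05  ] [0.0301 0.0237 0.0295 0.0245] [169.6  80.4  -8.8 -98.1]
now [0.4771 0.0289 0.3996] yaw -7.71 tilt 0.18 F [ 0.6 -0.9 -0. ] w 0.0851 t 8.95 j [ 0.41  0.22 -0.68  1.98  0.17  0.99 -0.48]
```

```bash
python3 - <<'E'
from h import *
plan([(.4725,.052,.40,-8.2),(.4725,.052,.236,-8.2)])
E
```

```text
now [0.4771 0.0289 0.3996] yaw -7.71 tilt 0.18 F [ 0.6 -0.9 -0. ] w 0.0851 t 8.95 j [ 0.41  0.22 -0.68  1.98  0.17  0.99 -0.48]
(0.4725, 0.052, 0.4, -8.2) xyz [-0.026, -0.001, 0.074] rot [-0.0, 0.005, 0.002] rows>= 0.4
(0.4725, 0.052, 0.236, -8.2) xyz [-0.027, 0.545, 0.074] rot [-0.0, 0.005, 0.002] rows>= 2.6
```

Call:
step_arm(xyz=[[-0.026, 0, 0.074], [-0.026, 0, 0.074], [-0.026, 0.18, 0.074], [-0.026, 0.36, 0.074], [-0.027, 0.545, 0.074], [-0.027, 0.545, 0.074], [-0.027, 0.545, 0.074]], rotation=[[0, 0.005, 0.002], [0, 0.005, 0.002], [0, 0.005, 0.002], [0, 0.005, 0.002], [0, 0.005, 0.002], [0, 0.005, 0.002], [0, 0.005, 0.002]])

```text
clock: 9.82
tcp_pos: [0.4736, 0.0516, 0.2375]
orientation: [-1.567, 0.111, -0.114]
contact_force: [-0.3, -0.1, 0.4]
grip_width: 0.0853
```

```bash
python3 - <<'E'
from h import *
f=grab('wrist','wr5.png')
plan([(.4725,.052,.236,-8.2)])
E
```

```text
now [0.4739 0.0518 0.2381] yaw -8.21 tilt 0.21 F [-0.3 -0.7  0.1] w 0.0854 t 9.88 j [ 0.25  0.46 -0.59  2.12  0.42  0.66 -0.77]
(0.4725, 0.052, 0.236, -8.2) xyz [-0.005, 0.007, -0.0] rot [-0.001, -0.0, 0.002] rows>= 0.0
```

View pics/wr5.png

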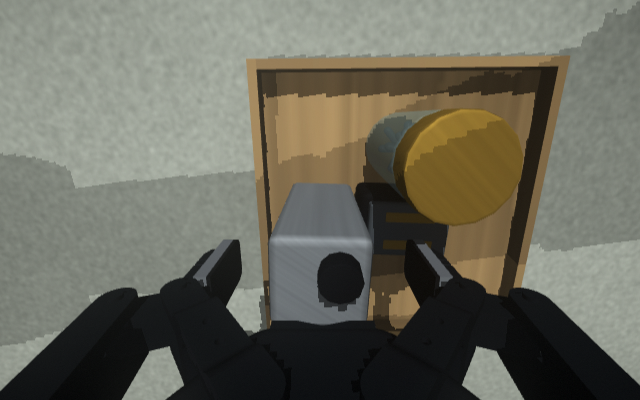

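Call:
step_arm(xyz=[[-0.005, 0.005, 0], [-0.005, 0.005, 0], [-0.005, 0.005, 0], [-0.005, 0.005, 0], [-0.005, 0.005, 0], [-0.005, 0.005, 0], [-0.005, 0.005, 0], [-0.005, 0.005, 0]], rotation=[[0, 0, 0], [0, 0, 0], [0, 0, 0], [0, 0, 0], [0, 0, 0], [0, 0, 0], [0, 0, 0], [0, 0, 0]], grip=1, force=45)

```text
clock: 10.88
tcp_pos: [0.4727, 0.0521, 0.2378]
orientation: [-1.567, 0.109, -0.117]
contact_force: [-3.1, -1.3, 9.4]
grip_width: 0.0438
```

```bash
python3 - <<'E'
from h import *
plan([(.473,.052,.40,-8.2),(.472,-.1,.4,-20),(.472,-.2,.40,-35),(.495,-.316,.40,-40)])
E
```

```text
now [0.4727 0.0521 0.2378] yaw -8.21 tilt 0.29 F [-3.1 -1.3  9.4] w 0.0438 t 10.88 j [ 0.24  0.46 -0.59  2.13  0.42  0.66 -0.77]
(0.473, 0.052, 0.4, -8.2) xyz [0.004, -0.541, 0.0] rot [-0.001, -0.0, 0.003] rows>= 2.6
(0.472, -0.1, 0.4, -20) xyz [0.073, -0.541, -0.502] rot [-0.001, 0.131, 0.003] rows>= 3.6
(0.472, -0.2, 0.4, -35) xyz [0.12, -0.541, -0.832] rot [-0.001, 0.298, 0.003] rows>= 4.8
(0.495, -0.316, 0.4, -40) xyz [0.251, -0.541, -1.203] rot [-0.001, 0.353, 0.003] rows>= 6.4
```

Call:
step_arm(xyz=[[0, -0.18, 0], [0, -0.36, 0], [0, -0.541, 0], [0.02, -0.541, -0.16], [0.04, -0.541, -0.32], [0.06, -0.541, -0.48], [0.1, -0.541, -0.64], [0.14, -0.541, -0.82], [0.18, -0.541, -0.99], [0.18, -0.541, -0.99], [0.18, -0.541, -0.99]], rotation=[[0, 0, 0], [0, 0, 0], [0, 0, 0], [0, 0.06, 0], [0, 0.12, 0], [0, 0.18, 0], [0, 0.24, 0.0], [0, 0.3, 0], [0, 0.353, 0.003], [0, 0.353, 0.003], [0, 0.353, 0.003]])

```text
clock: 12.25
tcp_pos: [0.4827, -0.2489, 0.3998]
orientation: [-1.498, 0.546, -0.545]
contact_force: [0.3, 1.3, -2.1]
grip_width: 0.044
```

```bash
python3 - <<'E'
from h import *
plan([(.495,-.316,.40,-40),(.495,-.316,.236,-40)])
E
```

```text
now [ 0.4827 -0.2489  0.3998] yaw -39.94 tilt 0.18 F [ 0.3  1.3 -2.1] w 0.044 t 12.25 j [ 0.73  0.3  -0.44  1.85  0.15  1.02 -0.47]
(0.495, -0.316, 0.4, -40) xyz [0.175, -0.001, -0.145] rot [-0.002, 0.001, -0.001] rows>= 1.1
(0.495, -0.316, 0.236, -40) xyz [0.176, 0.545, -0.147] rot [-0.002, 0.001, -0.001] rows>= 2.8
```

Call:
step_arm(xyz=[[0.088, 0, -0.073], [0.175, 0, -0.146], [0.175, 0, -0.146], [0.175, 0.18, -0.146], [0.175, 0.34, -0.146], [0.175, 0.46, -0.146], [0.175, 0.52, -0.146], [0.175, 0.54, -0.146], [0.175, 0.547, -0.146], [0.175, 0.551, -0.146], [0.175, 0.551, -0.146]], rotation=[[0, 0, 0], [0, 0, 0], [0, 0, 0], [0, 0, 0], [0, 0, 0], [0, 0, 0], [0, 0, 0], [0, 0, 0], [0, 0, 0], [0, 0, 0], [0, 0, 0]])

```text
clock: 13.62
tcp_pos: [0.4955, -0.3157, 0.236]
orientation: [-1.498, 0.544, -0.546]
contact_force: [-1.4, 2.5, 5.0]
grip_width: 0.0434
```

Call:
step_arm(xyz=[[0, 0, 0], [0, 0, 0], [0, 0, 0], [0, 0, 0], [0, 0, 0]], rotation=[[0, 0, 0], [0, 0, 0], [0, 0, 0], [0, 0, 0], [0, 0, 0]], grip=0)

```text
clock: 14.25
tcp_pos: [0.4955, -0.3157, 0.2359]
orientation: [-1.498, 0.544, -0.546]
contact_force: [0.4, -0.2, -0.3]
grip_width: 0.0855
```

```bash
python3 - <<'E'
from h import *
plan([(.495,-.316,.40,-40),(.515,-.06,.40,-20),(.534,.0925,.40,-7.5)])
E
```

```text
now [ 0.4955 -0.3157  0.2359] yaw -39.94 tilt 0.17 F [ 0.4 -0.2 -0.3] w 0.0855 t 14.25 j [ 0.73  0.57 -0.35  1.88  0.28  0.74 -0.47]
(0.495, -0.316, 0.4, -40) xyz [-0.001, -0.547, -0.0] rot [-0.002, 0.001, 0.0] rows>= 2.6
(0.515, -0.06, 0.4, -20) xyz [-0.497, -0.545, 0.697] rot [-0.002, -0.222, 0.0] rows>= 4.9
(0.534, 0.0925, 0.4, -7.5) xyz [-0.775, -0.544, 1.127] rot [-0.002, -0.36, 0.001] rows>= 7.1
```

Call:
step_arm(xyz=[[0, -0.18, 0], [0, -0.36, 0], [0, -0.545, 0], [-0.14, -0.545, 0.19], [-0.28, -0.545, 0.39], [-0.42, -0.545, 0.59], [-0.56, -0.545, 0.79], [-0.69, -0.545, 0.99], [-0.69, -0.545, 0.99], [-0.69, -0.545, 0.99]], rotation=[[0, 0, 0], [0, 0, 0], [0, 0, 0], [0, -0.08, 0], [0, -0.16, 0], [0, -0.24, 0], [0, -0.32, 0], [0, -0.36, 0], [0, -0.36, 0], [0, -0.36, 0]])

```text
clock: 15.5
tcp_pos: [0.5268, 0.0493, 0.4007]
orientation: [-1.564, 0.095, -0.099]
contact_force: [0.3, -1.0, 0.4]
grip_width: 0.0849
```

```bash
python3 - <<'E'
from h import *
plan([(.534,.0925,.40,-7.5),(.534,.0925,.235,-7.5)])
E
```

```text
now [0.5268 0.0493 0.4007] yaw -7.08 tilt 0.3 F [ 0.3 -1.   0.4] w 0.0849 t 15.5 j [ 0.36  0.32 -0.69  1.87  0.23  1.03 -0.54]
(0.534, 0.0925, 0.4, -7.5) xyz [0.006, 0.003, 0.146] rot [-0.003, 0.005, 0.002] rows>= 0.7
(0.534, 0.0925, 0.235, -7.5) xyz [0.005, 0.553, 0.143] rot [-0.003, 0.005, 0.002] rows>= 2.7
```

Call:
step_arm(xyz=[[0.006, 0, 0.152], [0.006, 0, 0.152], [0.006, 0, 0.152], [0.006, 0.18, 0.152], [0.006, 0.36, 0.15], [0.005, 0.553, 0.148], [0.005, 0.553, 0.148], [0.005, 0.553, 0.148]], rotation=[[-0.003, 0.005, 0.002], [-0.003, 0.005, 0.002], [-0.003, 0.005, 0.002], [-0.003, 0.005, 0.002], [-0.003, 0.005, 0.002], [-0.003, 0.005, 0.002], [-0.003, 0.005, 0.002], [-0.003, 0.005, 0.002]])

```text
clock: 16.5
tcp_pos: [0.5352, 0.0934, 0.2367]
orientation: [-1.568, 0.103, -0.105]
contact_force: [0.9, 1.0, 0.5]
grip_width: 0.0855
```

```bash
python3 - <<'E'
from h import *
f=grab('wrist','wr6.png')
plan([(.534,.0925,.236,-7.5)])
E
```

```text
now [0.5355 0.0937 0.2374] yaw -7.6 tilt 0.17 F [0.5 0.1 0.2] w 0.0852 t 16.55 j [ 0.18  0.56 -0.59  1.97  0.45  0.74 -0.82]
(0.534, 0.0925, 0.236, -7.5) xyz [-0.004, 0.005, -0.005] rot [-0.001, -0.001, 0.002] rows>= 0.0
```

View pics/wr6.png

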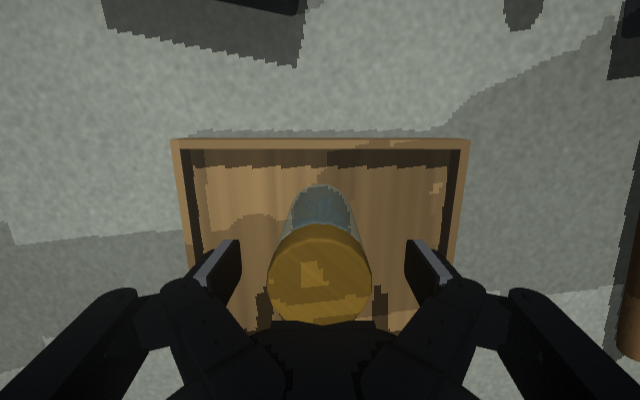

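Jar lid centred at about (319, 274), between the open pads. Closing.

Call:
step_arm(xyz=[[-0.005, 0.005, 0], [-0.005, 0.005, 0], [-0.005, 0.005, 0], [-0.005, 0.005, 0], [-0.005, 0.005, 0], [-0.005, 0.005, 0], [-0.005, 0.005, 0], [-0.005, 0.005, 0]], rotation=[[0, 0, 0], [0, 0, 0], [0, 0, 0], [0, 0, 0], [0, 0, 0], [0, 0, 0], [0, 0, 0], [0, 0, 0]], grip=1, force=45)

```text
clock: 17.55
tcp_pos: [0.5343, 0.0942, 0.2373]
orientation: [-1.568, 0.1, -0.107]
contact_force: [-3.3, -0.7, 7.8]
grip_width: 0.0449
```

```bash
python3 - <<'E'
from h import *
plan([(.534,.093,.40,-7.5),(.46,-.09,.4,-25),(.406,-.332,.40,-40)])
E
```

```text
now [0.5343 0.0942 0.2373] yaw -7.58 tilt 0.26 F [-3.3 -0.7  7.8] w 0.0449 t 17.55 j [ 0.17  0.55 -0.59  1.98  0.45  0.74 -0.82]
(0.534, 0.093, 0.4, -7.5) xyz [0.002, -0.542, -0.004] rot [-0.001, -0.001, 0.003] rows>= 2.6
(0.46, -0.09, 0.4, -25) xyz [-0.162, -0.544, -0.641] rot [-0.001, 0.194, 0.003] rows>= 4.1
(0.406, -0.332, 0.4, -40) xyz [-0.234, -0.545, -1.464] rot [-0.001, 0.36, 0.003] rows>= 7.6
```

Call:
step_arm(xyz=[[0, -0.18, 0], [0, -0.36, 0], [0, -0.543, 0], [-0.04, -0.543, -0.16], [-0.08, -0.543, -0.33], [-0.12, -0.543, -0.5], [-0.15, -0.543, -0.67], [-0.16, -0.543, -0.83], [-0.17, -0.543, -0.99], [-0.17, -0.543, -0.99]], rotation=[[0, 0, 0], [0, 0, 0], [0, 0, 0], [0, 0.06, 0], [0, 0.12, 0], [0, 0.18, 0], [0, 0.24, 0.0], [0, 0.3, 0], [0, 0.36, 0.003], [0, 0.36, 0.003]])

```text
clock: 18.8
tcp_pos: [0.4422, -0.1973, 0.3994]
orientation: [-1.499, 0.553, -0.551]
contact_force: [0.6, 0.1, -2.3]
grip_width: 0.045
```

```bash
python3 - <<'E'
from h import *
plan([(.406,-.332,.40,-40),(.406,-.332,.234,-40)])
E
```

```text
now [ 0.4422 -0.1973  0.3994] yaw -40.43 tilt 0.08 F [ 0.6  0.1 -2.3] w 0.045 t 18.8 j [ 0.72  0.21 -0.48  1.98  0.11  0.99 -0.52]
(0.406, -0.332, 0.4, -40) xyz [0.199, -0.002, -0.42] rot [0.0, -0.005, -0.001] rows>= 2.2
(0.406, -0.332, 0.234, -40) xyz [0.2, 0.551, -0.42] rot [0.0, -0.005, -0.001] rows>= 3.5
```

Call:
step_arm(xyz=[[0.07, 0, -0.14], [0.13, 0, -0.28], [0.2, 0, -0.42], [0.2, 0, -0.42], [0.2, 0.18, -0.42], [0.2, 0.34, -0.42], [0.2, 0.46, -0.42], [0.2, 0.52, -0.42], [0.2, 0.54, -0.42], [0.2, 0.549, -0.42], [0.2, 0.551, -0.42], [0.2, 0.551, -0.42]], rotation=[[0, 0, 0], [0, 0, 0], [0, 0, 0], [0, 0, 0], [0, 0, 0], [0, 0, 0], [0, 0, 0], [0, 0, 0], [0, 0, 0], [0, 0, 0], [0, 0, 0], [0, 0, 0]])

```text
clock: 20.3
tcp_pos: [0.4065, -0.3321, 0.2353]
orientation: [-1.499, 0.552, -0.553]
contact_force: [-1.8, 1.7, 6.6]
grip_width: 0.0452
```

Contact confirmed (6.6 N up). Release, then rise.

Call:
step_arm(xyz=[[0, 0, 0], [0, 0, 0], [0, 0, 0], [0, 0, 0], [0, 0, 0]], rotation=[[0, 0, 0], [0, 0, 0], [0, 0, 0], [0, 0, 0], [0, 0, 0]], grip=0)

```text
clock: 20.92
tcp_pos: [0.4065, -0.3321, 0.2353]
orientation: [-1.499, 0.552, -0.553]
contact_force: [-0.0, 0.5, -0.1]
grip_width: 0.0853
```

```bash
python3 - <<'E'
from h import *
plan([(.406,-.332,.40,-40),(.44,-.2,.4,-40),(.527,.01,.38,-9)])
E
```

```text
now [ 0.4065 -0.3321  0.2353] yaw -40.43 tilt 0.04 F [-0.   0.5 -0.1] w 0.0853 t 20.93 j [ 0.84  0.49 -0.33  2.03  0.25  0.66 -0.37]
(0.406, -0.332, 0.4, -40) xyz [-0.001, -0.549, -0.001] rot [-0.0, -0.005, 0.0] rows>= 2.6
(0.44, -0.2, 0.4, -40) xyz [-0.2, -0.549, 0.408] rot [-0.0, -0.005, 0.0] rows>= 3.4
(0.527, 0.01, 0.38, -9) xyz [-0.433, -0.482, 1.129] rot [-0.0, -0.349, 0.0] rows>= 6.2
```

Call:
step_arm(xyz=[[0, -0.18, 0], [0, -0.36, 0], [0, -0.548, 0], [-0.08, -0.548, 0.2], [-0.16, -0.53, 0.4], [-0.24, -0.52, 0.6], [-0.32, -0.5, 0.8], [-0.38, -0.49, 0.99], [-0.38, -0.49, 0.99], [-0.38, -0.49, 0.99]], rotation=[[0, 0, 0], [0, 0, 0], [0, 0, 0], [0, -0.08, 0], [0, -0.16, 0], [0, -0.24, 0], [0, -0.32, 0], [0, -0.349, 0], [0, -0.349, 0], [0, -0.349, 0]])

```text
clock: 22.18
tcp_pos: [0.5122, -0.0319, 0.382]
orientation: [-1.568, 0.123, -0.123]
contact_force: [-0.3, -0.8, -0.2]
grip_width: 0.0856
```

```bash
python3 - <<'E'
from h import *
g=grab('top'); cv2.imwrite('pics/top1.png',cv2.resize(cv2.cvtColor(g['pixels'],4)[180:335,230:530],None,fx=2.6,fy=2.6,interpolation=2))
f=grab('wrist');f=grab('wrist'); im=f['pixels']
cv2.imwrite('pics/wr7.png',cv2.cvtColor(im,4))
plan([(.527,.045,.30,-9)])
E
```

```text
now [ 0.5119 -0.0339  0.3821] yaw -9.19 tilt 0.06 F [-0.2  0.9 -0.9] w 0.0852 t 22.32 j [ 0.49  0.3  -0.65  1.93  0.22  0.98 -0.42]
(0.527, 0.045, 0.3, -9) xyz [0.008, 0.273, 0.268] rot [0.001, -0.002, 0.0] rows>= 1.8
```

View pics/wr7.png

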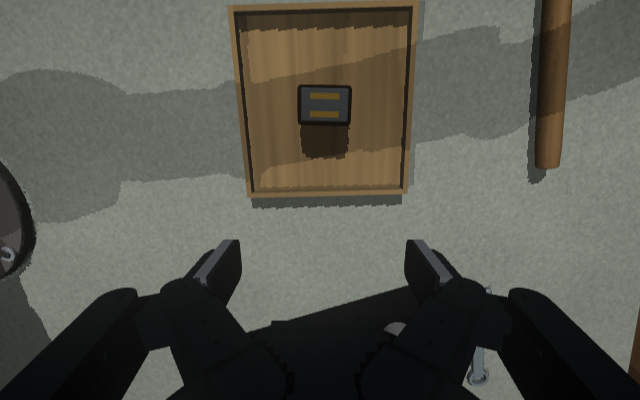

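View pics/top1.png

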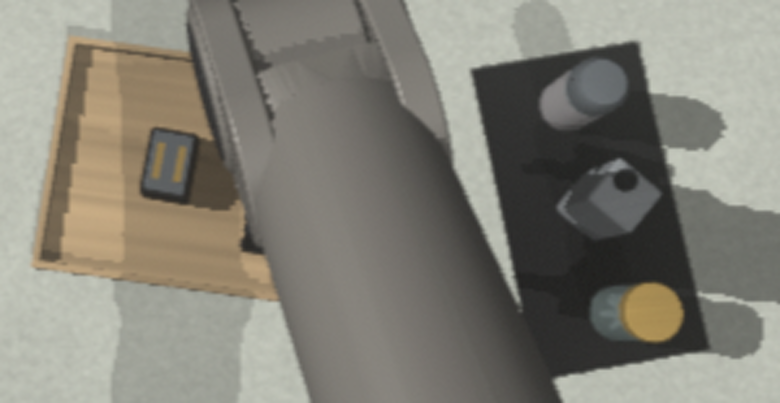

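```bash
python3 - <<'E'
from h import *
f=grab('wrist'); im=f['pixels']; hsv=cv2.cvtColor(im,cv2.COLOR_RGB2HSV)
m=((hsv[:,:,2]<48)|(hsv[:,:,1]<70)).astype(np.uint8); m2=np.zeros_like(m); m2[60:128,270:380]=m[60:128,270:380]
m2=cv2.morphologyEx(m2,cv2.MORPH_OPEN,np.ones((3,3)))
cv2.imwrite('pics/wr8z.png',np.hstack([cv2.resize(cv2.cvtColor(im,4)[70:165,280:370],None,fx=4,fy=4,interpolation=2),cv2.cvtColor(cv2.resize(m2[70:165,280:370]*255,None,fx=4,fy=4),8)]))
def rep(n,P):
    e=np.linalg.norm(P-np.roll(P,-1,0),axis=1); d=P-np.roll(P,-1,0)
    print(n,P.mean(0).round(4),e.round(4),np.degrees(np.arctan2(d[:,1],d[:,0])).round(1))
rep('pack',px2w(f,[(297.5,85.5),(351,85),(351,126),(299,125.5)],.042))
plan([])
E
```

```text
pack [0.5267 0.0453 0.042 ] [0.0562 0.0418 0.0568 0.0408] [171.3  82.4  -9.7 -98.3]
now [ 0.5119 -0.0338  0.3822] yaw -9.2 tilt 0.06 F [0.7 0.1 0. ] w 0.0853 t 22.38 j [ 0.49  0.3  -0.65  1.93  0.22  0.98 -0.42]
```

View pics/wr8z.png

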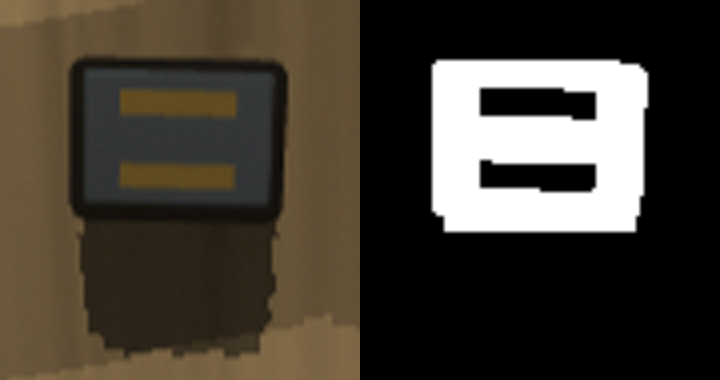

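```bash
python3 - <<'E'
from h import *
plan([(.527,.0455,.30,-9),(.527,.0455,.18,-9)])
E
```

```text
now [ 0.5119 -0.0338  0.3822] yaw -9.2 tilt 0.06 F [0.7 0.1 0. ] w 0.0853 t 22.38 j [ 0.49  0.3  -0.65  1.93  0.22  0.98 -0.42]
(0.527, 0.0455, 0.3, -9) xyz [0.007, 0.274, 0.269] rot [0.001, -0.002, 0.0] rows>= 1.8
(0.527, 0.0455, 0.18, -9) xyz [0.007, 0.674, 0.27] rot [0.001, -0.002, 0.0] rows>= 3.5
```

Call:
step_arm(xyz=[[0.007, 0.1, 0.13], [0.007, 0.2, 0.269], [0.007, 0.27, 0.269], [0.005, 0.27, 0.269], [0.004, 0.42, 0.269], [0.003, 0.56, 0.269], [0.003, 0.64, 0.269], [0.003, 0.674, 0.269], [0.003, 0.674, 0.269], [0.003, 0.674, 0.269]], rotation=[[0, 0, 0], [0, 0, 0], [0, 0, 0], [0, 0, 0], [0, 0, 0], [0, 0, 0], [0, 0, 0], [0, 0, 0], [0, 0, 0], [0, 0, 0]])

```text
clock: 23.62
tcp_pos: [0.5264, 0.0453, 0.1812]
orientation: [-1.568, 0.125, -0.128]
contact_force: [0.6, 0.2, -0.5]
grip_width: 0.0852
```

```bash
python3 - <<'E'
from h import *
f=grab('wrist','wr9.png')
plan([(.527,.0455,.182,-9)])
E
```

```text
now [0.5264 0.0454 0.1812] yaw -9.23 tilt 0.15 F [ 0.1 -0.3  0.4] w 0.0854 t 23.68 j [ 0.2   0.62 -0.51  2.03  0.52  0.62 -0.82]
(0.527, 0.0455, 0.182, -9) xyz [0.002, -0.003, 0.001] rot [0.0, -0.003, 0.002] rows>= 0.0
```

View pics/wr9.png

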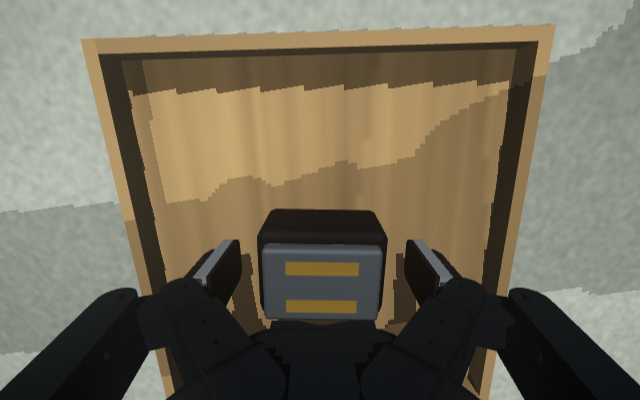

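Call:
step_arm(xyz=[[0, 0, 0.005], [0, 0, 0.005], [0, 0, 0.005], [0, 0, 0.005], [0, 0, 0.005], [0, 0, 0.005], [0, 0, 0.005], [0, 0, 0.005]], rotation=[[0, 0, 0], [0, 0, 0], [0, 0, 0], [0, 0, 0], [0, 0, 0], [0, 0, 0], [0, 0, 0], [0, 0, 0]], grip=1, force=50)

```text
clock: 24.68
tcp_pos: [0.527, 0.0472, 0.1821]
orientation: [-1.568, 0.123, -0.129]
contact_force: [-0.6, -0.7, 6.4]
grip_width: 0.0574
```

```bash
python3 - <<'E'
from h import *
f=grab('wrist','wr10.png')
plan([(.527,.0455,.3,-9),(.51,.2,.3,-13),(.4942,.299,.3,-18)])
E
```

```text
now [0.5271 0.0472 0.1821] yaw -9.22 tilt 0.23 F [-1.4  0.8  7.1] w 0.0568 t 24.73 j [ 0.2   0.62 -0.51  2.03  0.52  0.62 -0.83]
(0.527, 0.0455, 0.3, -9) xyz [0.002, -0.393, -0.006] rot [0.0, -0.002, 0.003] rows>= 1.9
(0.51, 0.2, 0.3, -13) xyz [-0.136, -0.394, 0.494] rot [0.0, 0.042, 0.003] rows>= 3.1
(0.4942, 0.299, 0.3, -18) xyz [-0.241, -0.394, 0.811] rot [-0.0, 0.098, 0.003] rows>= 4.5
```

View pics/wr10.png

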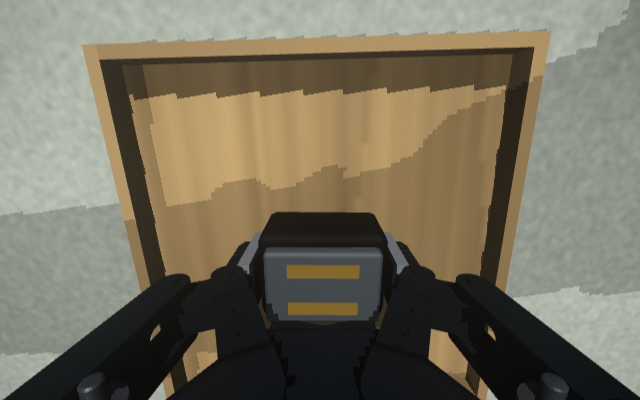

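Call:
step_arm(xyz=[[0, -0.18, 0], [0, -0.36, 0], [0, -0.45, 0], [-0.03, -0.45, 0.13], [-0.07, -0.45, 0.26], [-0.11, -0.45, 0.39], [-0.17, -0.45, 0.5], [-0.17, -0.45, 0.5], [-0.17, -0.45, 0.5]], rotation=[[0, 0, 0], [0, 0, 0], [0, 0, 0], [0, 0.03, 0], [0, 0.06, 0], [0, 0.08, 0], [0, 0.098, 0.003], [0, 0.098, 0.003], [0, 0.098, 0.003]])

```text
clock: 25.85
tcp_pos: [0.5001, 0.2031, 0.3166]
orientation: [-1.558, 0.248, -0.246]
contact_force: [0.7, -0.5, -1.9]
grip_width: 0.0577
```

```bash
python3 - <<'E'
from h import *
grab('wrist'); f=grab('wrist','wr11.png')
plan([(.4942,.299,.3,-18)])
E
```

```text
now [0.5006 0.2023 0.3166] yaw -18.14 tilt 0.07 F [-0.3 -0.2 -3.4] w 0.0572 t 25.95 j [ 0.02  0.44 -0.65  1.93  0.34  0.89 -1.12]
(0.4942, 0.299, 0.3, -18) xyz [-0.121, 0.055, 0.3] rot [0.001, -0.002, -0.0] rows>= 1.6
```

View pics/wr11.png

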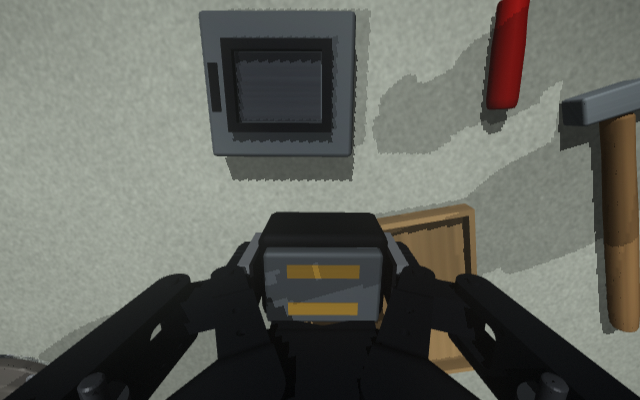

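```bash
python3 - <<'E'
from h import *
f=grab('wrist'); im=cv2.cvtColor(f['pixels'],4)
cv2.imwrite('pics/wr12z.png',cv2.resize(im[0:185,190:375],None,fx=4,fy=3.2,interpolation=2))
p=f['obs']['tcp_pos']; A=R.from_rotvec(f['obs']['orientation']).as_matrix()
# pack top centre in tool frame; top at depth .132
w=px2w(f,[(323.5,284)],p[2]-.132); print((A.T@(w[0]-p)).round(4))
plan([])
E
```

```text
[-0.      0.132   0.0013]
now [0.5006 0.2022 0.3167] yaw -18.16 tilt 0.06 F [ 0.5 -0.3 -2.8] w 0.057 t 26.0 j [ 0.02  0.44 -0.65  1.93  0.34  0.89 -1.12]
```

View pics/wr12z.png

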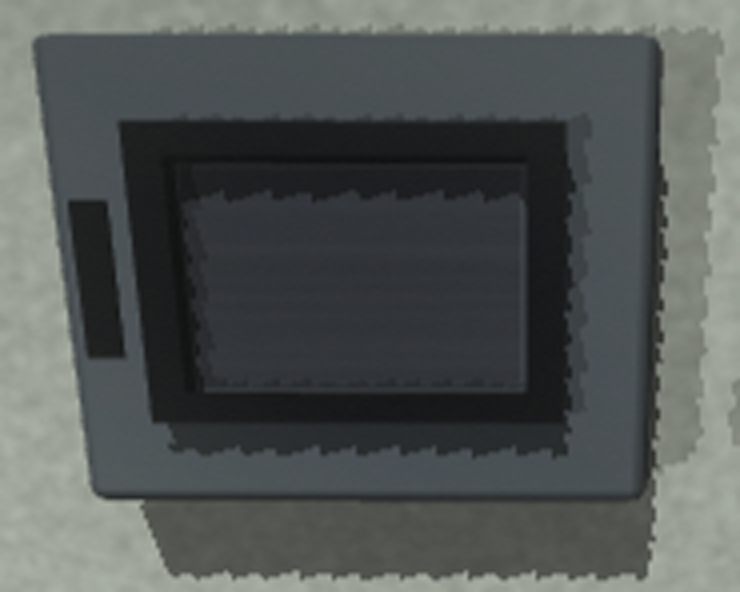

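```bash
python3 - <<'E'
from h import *
f=grab('wrist')
def t(uv,z,o=(190,0),s=(4,3.2)): return px2w(f,(np.array(uv)+.5)/np.array(s)-.5+np.array(o),z)
def rep(n,P):
    e=np.linalg.norm(P-np.roll(P,-1,0),axis=1); d=P-np.roll(P,-1,0)
    print(n,P.mean(0).round(4),e.round(4),np.degrees(np.arctan2(d[:,1],d[:,0])).round(1))
rep('rim',t([(120,121),(568,122),(566,422),(153,422)],.038))
rep('block',t([(33,36),(660,35),(643,498),(95,496)],.03))
c=t([(120,121),(568,122),(566,422),(153,422)],.038).mean(0)
plan([])
E
```

```text
rim [0.4932 0.3034 0.038 ] [0.0904 0.0739 0.091  0.0741] [ 161.7   72.   -18.1 -108.4]
block [0.4934 0.3033 0.03  ] [0.1276 0.1176 0.1274 0.1168] [ 162.    71.8  -18.4 -108.2]
now [0.5006 0.2024 0.3167] yaw -18.15 tilt 0.05 F [ 0.1  0.6 -1.5] w 0.0577 t 26.05 j [ 0.02  0.44 -0.65  1.93  0.34  0.89 -1.12]
```

```bash
python3 - <<'E'
from h import *
plan([(.493,.3013,.3,-18.1),(.493,.3013,.225,-18.1),(.493,.3013,.2055,-18.1)])
E
```

```text
now [0.5006 0.2024 0.3167] yaw -18.15 tilt 0.05 F [ 0.1  0.6 -1.5] w 0.0577 t 26.05 j [ 0.02  0.44 -0.65  1.93  0.34  0.89 -1.12]
(0.493, 0.3013, 0.3, -18.1) xyz [-0.127, 0.056, 0.305] rot [0.0, -0.001, -0.0] rows>= 1.6
(0.493, 0.3013, 0.225, -18.1) xyz [-0.127, 0.306, 0.306] rot [0.0, -0.001, -0.0] rows>= 2.2
(0.493, 0.3013, 0.2055, -18.1) xyz [-0.127, 0.371, 0.306] rot [0.0, -0.001, -0.0] rows>= 2.4
```

Call:
step_arm(xyz=[[-0.06, 0.02, 0.15], [-0.127, 0.05, 0.305], [-0.127, 0.05, 0.305], [-0.127, 0.05, 0.306], [-0.127, 0.15, 0.306], [-0.127, 0.24, 0.306], [-0.127, 0.29, 0.306], [-0.127, 0.306, 0.306], [-0.127, 0.306, 0.306]], rotation=[[0, 0, 0], [0, 0, 0], [0, 0, 0], [0, 0, 0], [0, 0, 0], [0, 0, 0], [0, 0, 0], [0, 0, 0], [0, 0, 0]])

```text
clock: 27.18
tcp_pos: [0.4933, 0.3012, 0.2253]
orientation: [-1.557, 0.249, -0.249]
contact_force: [0.1, 0.5, -2.3]
grip_width: 0.0571
```

```bash
python3 - <<'E'
from h import *
f=grab('wrist','wr13.png')
plan([(.493,.3013,.2055,-18.1)])
p=f['obs']['tcp_pos']
E
```

```text
now [0.4933 0.3015 0.2257] yaw -18.17 tilt 0.02 F [-0.3 -0.6 -2.3] w 0.0576 t 27.23 j [-0.22  0.62 -0.58  1.89  0.47  0.77 -1.38]
(0.493, 0.3013, 0.2055, -18.1) xyz [-0.001, 0.067, -0.001] rot [-0.0, -0.001, 0.0] rows>= 0.3
```

View pics/wr13.png

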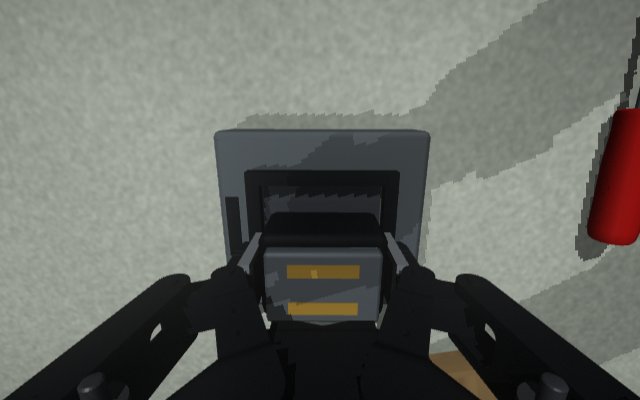

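Call:
step_arm(xyz=[[0, 0.025, 0], [0, 0.045, 0], [0, 0.06, 0], [0, 0.067, 0], [0, 0.069, 0], [0, 0.069, 0]], rotation=[[0, 0, 0], [0, 0, 0], [0, 0, 0], [0, 0, 0], [0, 0, 0], [0, 0, 0]])

```text
clock: 27.98
tcp_pos: [0.4931, 0.3016, 0.2062]
orientation: [-1.557, 0.248, -0.249]
contact_force: [-4.3, -4.0, 11.7]
grip_width: 0.0572
```

```bash
python3 - <<'E'
from h import *
f=grab('wrist','wr14.png')
plan([(.493,.3013,.2055,-18.1)])
E
```

```text
now [0.4931 0.3016 0.2062] yaw -18.17 tilt 0.06 F [-5.2 -5.  11.9] w 0.0569 t 28.02 j [-0.23  0.64 -0.56  1.9   0.5   0.74 -1.4 ]
(0.493, 0.3013, 0.2055, -18.1) xyz [0.0, 0.002, -0.001] rot [0.0, -0.001, 0.001] rows>= 0.0
```

View pics/wr14.png

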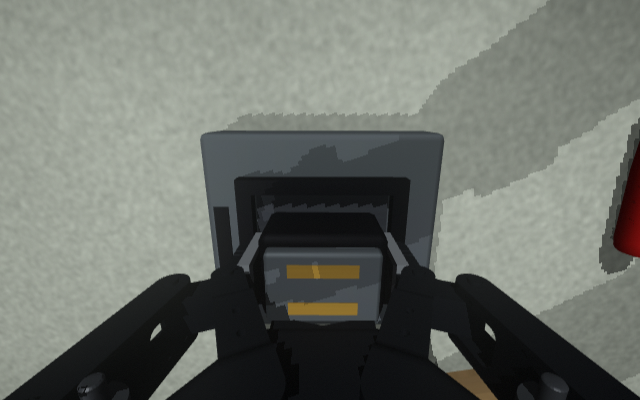

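Call:
step_arm(xyz=[[0, 0, 0], [0, 0, 0], [0, 0, 0], [0, 0, 0], [0, 0, 0]], rotation=[[0, 0, 0], [0, 0, 0], [0, 0, 0], [0, 0, 0], [0, 0, 0]], grip=0)

```text
clock: 28.65
tcp_pos: [0.4931, 0.3016, 0.2061]
orientation: [-1.557, 0.249, -0.249]
contact_force: [0.1, -0.3, -0.2]
grip_width: 0.0853
```

Call:
step_arm(xyz=[[0, -0.1, 0], [0, -0.25, 0], [0, -0.4, 0], [0, -0.5, -0.15], [0, -0.6, -0.3], [0, -0.6, -0.3], [0, -0.6, -0.3]], rotation=[[0, 0, 0], [0, 0, 0], [0, 0, 0], [0, 0, 0], [0, 0, 0], [0, 0, 0], [0, 0, 0]])

```text
clock: 29.52
tcp_pos: [0.4649, 0.2165, 0.3862]
orientation: [-1.557, 0.248, -0.25]
contact_force: [0.8, 0.8, 0.4]
grip_width: 0.0855
```

```bash
python3 - <<'E'
from h import *
grab('wrist'); f=grab('wrist','wr15.png'); cv2.imwrite('pics/wr15z.png',cv2.resize(cv2.cvtColor(f['pixels'],4)[40:210,220:430],None,fx=3,fy=3,interpolation=2))
plan([(.44,-.05,.40,-25),(.4065,-.3321,.40,-40.4)])
E
```

```text
now [0.4648 0.2172 0.3855] yaw -18.09 tilt 0.05 F [-0.6  0.1 -0.3] w 0.0854 t 29.62 j [ 0.04  0.31 -0.71  1.92  0.24  1.   -1.1 ]
(0.44, -0.05, 0.4, -25) xyz [0.198, -0.048, -0.872] rot [0.0, 0.077, -0.0] rows>= 4.3
(0.4065, -0.3321, 0.4, -40.4) xyz [0.384, -0.047, -1.801] rot [0.0, 0.248, -0.0] rows>= 8.8
```

View pics/wr15.png

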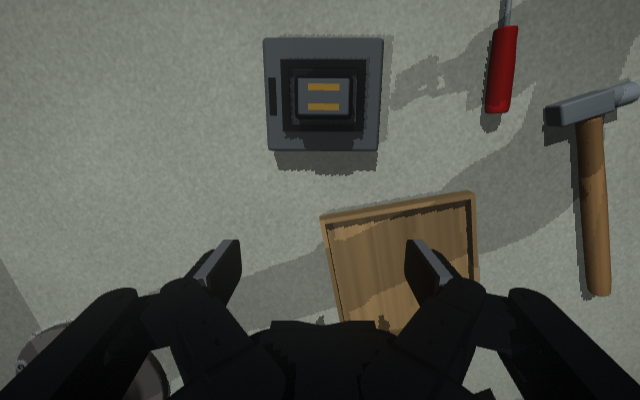

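View pics/wr15z.png

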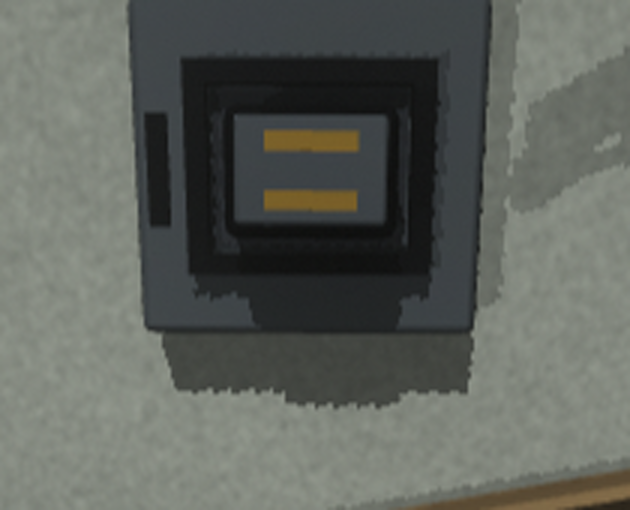

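```bash
python3 - <<'E'
from h import *
f=grab('wrist')
def rep(n,P):
    e=np.linalg.norm(P-np.roll(P,-1,0),axis=1); d=P-np.roll(P,-1,0)
    print(n,P.mean(0).round(4),e.round(4),np.degrees(np.arctan2(d[:,1],d[:,0])).round(1))
rep('rim',px2w(f,[(281,59),(367.5,59),(364,137.5),(284,137)],.038))
rep('contacts',px2w(f,[(307,83),(339.5,83),(340,110),(307,110)],.074))
E
```

```text
rim [0.493  0.2999 0.038 ] [0.0909 0.0809 0.0905 0.0804] [ 161.9   71.7  -18.4 -108. ]
contacts [0.4923 0.3008 0.074 ] [0.0309 0.0246 0.0322 0.0246] [ 161.9   74.   -18.1 -108.9]
```

Call:
step_arm(xyz=[[0.05, -0.05, -0.2], [0.09, -0.05, -0.4], [0.13, -0.05, -0.6], [0.17, -0.05, -0.8], [0.22, -0.05, -0.98], [0.22, -0.05, -0.98], [0.22, -0.05, -0.98]], rotation=[[0, 0.05, 0], [0, 0.1, 0], [0, 0.15, 0], [0, 0.2, 0], [0, 0.248, 0], [0, 0.248, 0], [0, 0.248, 0]])

```text
clock: 30.55
tcp_pos: [0.4368, -0.0816, 0.4001]
orientation: [-1.5, 0.552, -0.549]
contact_force: [-0.3, -0.6, 0.3]
grip_width: 0.0858
```

```bash
python3 - <<'E'
from h import *
plan([(.4065,-.3321,.40,-40.4),(.4065,-.3321,.2353,-40.4)])
E
```

```text
now [ 0.4368 -0.0816  0.4001] yaw -40.28 tilt 0.11 F [-0.3 -0.6  0.3] w 0.0858 t 30.55 j [ 0.51  0.13 -0.5   2.06  0.08  0.97 -0.73]
(0.4065, -0.3321, 0.4, -40.4) xyz [0.463, 0.0, -0.702] rot [0.0, 0.001, -0.001] rows>= 4.0
(0.4065, -0.3321, 0.2353, -40.4) xyz [0.464, 0.549, -0.702] rot [0.0, 0.001, -0.001] rows>= 4.8
```

Call:
step_arm(xyz=[[0.12, 0, -0.18], [0.23, 0, -0.35], [0.35, 0, -0.53], [0.463, 0, -0.702], [0.463, 0, -0.702], [0.463, 0, -0.702], [0.463, 0.18, -0.702], [0.464, 0.36, -0.702], [0.464, 0.5, -0.702], [0.464, 0.549, -0.702], [0.464, 0.549, -0.702], [0.464, 0.549, -0.702]], rotation=[[0, 0, 0], [0, 0, 0], [0, 0, 0], [0, 0, 0], [0, 0, 0], [0, 0, 0], [0, 0, 0], [0, 0, 0], [0, 0, 0], [0, 0, 0], [0, 0, 0], [0, 0, 0]])

```text
clock: 32.05
tcp_pos: [0.4076, -0.3321, 0.237]
orientation: [-1.501, 0.549, -0.55]
contact_force: [-0.7, 0.5, 0.5]
grip_width: 0.0855
```

```bash
python3 - <<'E'
from h import *
f=grab('wrist','wr16.png')
plan([(.4065,-.3321,.2353,-40.4)])
E
```

```text
now [ 0.4074 -0.3323  0.2371] yaw -40.25 tilt 0.09 F [-0.  -0.7 -0.4] w 0.0853 t 32.1 j [ 0.77  0.48 -0.26  2.03  0.19  0.66 -0.31]
(0.4065, -0.3321, 0.2353, -40.4) xyz [-0.003, 0.006, -0.001] rot [0.0, 0.002, 0.001] rows>= 0.0
```

View pics/wr16.png

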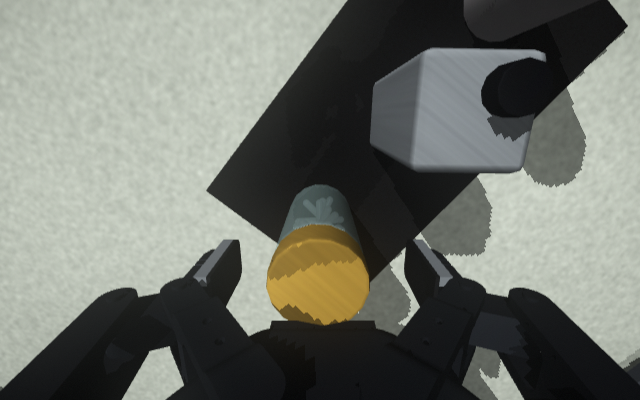

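Call:
step_arm(xyz=[[-0.003, 0.006, 0], [-0.003, 0.006, 0], [-0.003, 0.006, 0], [-0.003, 0.006, 0], [-0.003, 0.006, 0], [-0.003, 0.006, 0], [-0.003, 0.006, 0], [-0.003, 0.006, 0]], rotation=[[0, 0, 0], [0, 0, 0], [0, 0, 0], [0, 0, 0], [0, 0, 0], [0, 0, 0], [0, 0, 0], [0, 0, 0]], grip=1, force=45)

```text
clock: 33.1
tcp_pos: [0.4068, -0.3318, 0.236]
orientation: [-1.501, 0.549, -0.551]
contact_force: [-1.8, 1.1, 5.8]
grip_width: 0.045
```

```bash
python3 - <<'E'
from h import *
plan([(.4065,-.3321,.4,-40.4),(.47,-.1,.4,-22),(.5343,.0942,.40,-7.6)])
E
```

```text
now [ 0.4068 -0.3318  0.236 ] yaw -40.26 tilt 0.11 F [-1.8  1.1  5.8] w 0.045 t 33.1 j [ 0.77  0.48 -0.26  2.03  0.2   0.65 -0.32]
(0.4065, -0.3321, 0.4, -40.4) xyz [0.001, -0.547, -0.002] rot [0.0, 0.002, 0.001] rows>= 2.6
(0.47, -0.1, 0.4, -22) xyz [-0.337, -0.548, 0.725] rot [0.001, -0.203, 0.001] rows>= 4.7
(0.5343, 0.0942, 0.4, -7.6) xyz [-0.592, -0.549, 1.358] rot [0.001, -0.363, 0.001] rows>= 7.6
```

Call:
step_arm(xyz=[[0, -0.18, 0], [0, -0.36, 0], [0, -0.548, 0], [-0.07, -0.548, 0.17], [-0.15, -0.548, 0.34], [-0.23, -0.548, 0.51], [-0.31, -0.548, 0.68], [-0.38, -0.548, 0.84], [-0.44, -0.548, 0.99], [-0.44, -0.548, 0.99]], rotation=[[0, 0, 0], [0, 0, 0], [0, 0, 0], [0, -0.06, 0], [0, -0.12, 0], [0, -0.18, 0], [0, -0.24, 0], [0, -0.3, 0], [0, -0.36, 0], [0, -0.363, 0]])

```text
clock: 34.35
tcp_pos: [0.4982, -0.0153, 0.4001]
orientation: [-1.568, 0.097, -0.099]
contact_force: [0.2, -1.2, -1.9]
grip_width: 0.045
```

```bash
python3 - <<'E'
from h import *
plan([(.5343,.0942,.40,-7.6),(.5343,.0942,.238,-7.6)])
E
```

```text
now [ 0.4982 -0.0153  0.4001] yaw -7.14 tilt 0.09 F [ 0.2 -1.2 -1.9] w 0.045 t 34.35 j [ 0.42  0.24 -0.6   1.94  0.16  1.   -0.37]
(0.5343, 0.0942, 0.4, -7.6) xyz [0.074, 0.001, 0.377] rot [-0.001, 0.005, 0.001] rows>= 1.8
(0.5343, 0.0942, 0.238, -7.6) xyz [0.073, 0.541, 0.377] rot [-0.001, 0.005, 0.001] rows>= 3.2
```

Call:
step_arm(xyz=[[0.04, 0, 0.19], [0.074, 0, 0.377], [0.074, 0, 0.377], [0.074, 0, 0.377], [0.074, 0.18, 0.377], [0.073, 0.34, 0.377], [0.072, 0.46, 0.377], [0.071, 0.51, 0.377], [0.07, 0.535, 0.377], [0.07, 0.535, 0.377], [0.07, 0.535, 0.377]], rotation=[[0, 0.005, 0], [0, 0.005, 0], [0, 0.005, 0], [0, 0.005, 0], [0, 0.005, 0], [0, 0.005, 0], [0, 0.005, 0], [0, 0.005, 0], [0, 0.005, 0], [0, 0.005, 0], [0, 0.005, 0]])

```text
clock: 35.72
tcp_pos: [0.5339, 0.0945, 0.2409]
orientation: [-1.567, 0.101, -0.107]
contact_force: [0.3, -0.7, -1.9]
grip_width: 0.0451
```

```bash
python3 - <<'E'
from h import *
plan([(.5343,.0942,.2375,-7.6)])
E
```

```text
now [0.5339 0.0945 0.2409] yaw -7.6 tilt 0.22 F [ 0.3 -0.7 -1.9] w 0.0451 t 35.73 j [ 0.14  0.54 -0.54  1.98  0.4   0.73 -0.78]
(0.5343, 0.0942, 0.2375, -7.6) xyz [0.001, 0.011, -0.001] rot [-0.001, 0.0, 0.002] rows>= 0.1
```

Call:
step_arm(xyz=[[0.001, 0.008, -0.001], [0.001, 0.013, -0.001], [0.001, 0.013, -0.001], [0.001, 0.013, -0.001]], rotation=[[0, 0, 0.001], [0, 0, 0.001], [0, 0, 0.001], [0, 0, 0.001]])

```text
clock: 36.22
tcp_pos: [0.5345, 0.0943, 0.238]
orientation: [-1.567, 0.101, -0.107]
contact_force: [-1.1, -1.0, 4.6]
grip_width: 0.0453
```

Call:
step_arm(xyz=[[0, 0, 0], [0, 0, 0], [0, 0, 0], [0, 0, 0], [0, 0, 0]], rotation=[[0, 0, 0], [0, 0, 0], [0, 0, 0], [0, 0, 0], [0, 0, 0]], grip=0)

```text
clock: 36.85
tcp_pos: [0.5346, 0.0943, 0.2379]
orientation: [-1.567, 0.101, -0.107]
contact_force: [0.1, -0.6, 0.5]
grip_width: 0.0852
```

```bash
python3 - <<'E'
from h import *
plan([(.5343,.0942,.40,-7.6),(.48,-.2,.4,-32),(.4955,-.3157,.4,-40)])
E
```

```text
now [0.5346 0.0943 0.2379] yaw -7.6 tilt 0.21 F [ 0.1 -0.6  0.5] w 0.0852 t 36.85 j [ 0.13  0.54 -0.54  1.98  0.41  0.73 -0.78]
(0.5343, 0.0942, 0.4, -7.6) xyz [0.001, -0.54, 0.0] rot [-0.001, 0.0, 0.002] rows>= 2.6
(0.48, -0.2, 0.4, -32) xyz [-0.049, -0.542, -0.996] rot [-0.001, 0.271, 0.002] rows>= 5.4
(0.4955, -0.3157, 0.4, -40) xyz [0.053, -0.542, -1.371] rot [-0.001, 0.36, 0.002] rows>= 7.1
```

Call:
step_arm(xyz=[[0, -0.18, 0], [0, -0.36, 0], [0, -0.54, 0], [0, -0.541, -0.19], [-0.02, -0.541, -0.38], [-0.03, -0.541, -0.57], [-0.02, -0.541, -0.77], [0.0, -0.541, -0.96], [0.01, -0.541, -0.99], [0.01, -0.541, -0.99]], rotation=[[0, 0, 0], [0, 0, 0], [0, 0, 0], [0, 0.07, 0], [0, 0.14, 0], [0, 0.21, 0], [0, 0.28, 0], [0, 0.34, 0], [0, 0.36, 0], [0, 0.36, 0]])

```text
clock: 38.1
tcp_pos: [0.4977, -0.2007, 0.3996]
orientation: [-1.498, 0.544, -0.548]
contact_force: [0.6, 0.0, -1.1]
grip_width: 0.0852
```

```bash
python3 - <<'E'
from h import *
plan([(.4955,-.3157,.4,-40),(.4955,-.3157,.236,-40)])
E
```

```text
now [ 0.4977 -0.2007  0.3996] yaw -40.02 tilt 0.21 F [ 0.6  0.  -1.1] w 0.0852 t 38.1 j [ 0.61  0.29 -0.41  1.87  0.13  1.01 -0.55]
(0.4955, -0.3157, 0.4, -40) xyz [0.241, -0.002, -0.298] rot [-0.002, -0.0, 0.001] rows>= 1.8
(0.4955, -0.3157, 0.236, -40) xyz [0.24, 0.545, -0.3] rot [-0.002, -0.0, 0.001] rows>= 3.2
```

Call:
step_arm(xyz=[[0.12, 0, -0.15], [0.24, 0, -0.298], [0.24, 0, -0.298], [0.24, 0, -0.298], [0.24, 0.18, -0.298], [0.239, 0.36, -0.299], [0.238, 0.5, -0.3], [0.237, 0.549, -0.3], [0.237, 0.549, -0.3], [0.237, 0.549, -0.3]], rotation=[[-0.002, 0, 0.001], [-0.002, 0, 0.001], [-0.002, 0, 0.001], [-0.002, 0, 0.001], [-0.002, 0, 0.001], [-0.002, 0, 0.001], [-0.002, 0, 0.001], [-0.002, 0, 0.001], [-0.002, 0, 0.001], [-0.002, 0, 0.001]])

```text
clock: 39.35
tcp_pos: [0.4959, -0.3148, 0.2367]
orientation: [-1.501, 0.543, -0.549]
contact_force: [0.2, 0.2, 1.0]
grip_width: 0.0852
```

```bash
python3 - <<'E'
from h import *
f=grab('wrist','wr17.png')
plan([(.4955,-.3157,.236,-40)])
E
```

```text
now [ 0.4958 -0.3151  0.2367] yaw -40.0 tilt 0.2 F [ 0.5 -0.   0.5] w 0.0854 t 39.4 j [ 0.69  0.56 -0.31  1.88  0.24  0.73 -0.45]
(0.4955, -0.3157, 0.236, -40) xyz [0.0, 0.002, -0.002] rot [-0.001, 0.0, 0.002] rows>= 0.0
```

View pics/wr17.png

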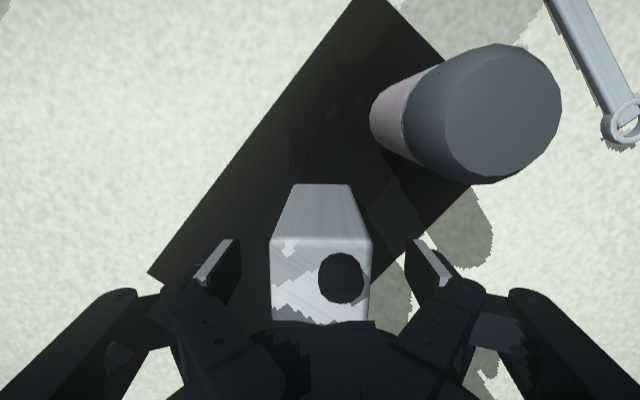

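The tin (cols 270–371) sits centred between the pads. Close.

Call:
step_arm(xyz=[[0, 0.002, -0.002], [0, 0.002, -0.002], [0, 0.002, -0.002], [0, 0.002, -0.002], [0, 0.002, -0.002], [0, 0.002, -0.002], [0, 0.002, -0.002], [0, 0.002, -0.002]], rotation=[[0, 0, 0], [0, 0, 0], [0, 0, 0], [0, 0, 0], [0, 0, 0], [0, 0, 0], [0, 0, 0], [0, 0, 0]], grip=1, force=45)

```text
clock: 40.4
tcp_pos: [0.4955, -0.3157, 0.2368]
orientation: [-1.501, 0.543, -0.55]
contact_force: [-1.1, 0.7, 5.8]
grip_width: 0.0435
```

```bash
python3 - <<'E'
from h import *
plan([(.4955,-.3157,.4,-40),(.48,-.1,.4,-22),(.4727,.0521,.40,-8.2)])
E
```

```text
now [ 0.4955 -0.3157  0.2368] yaw -40.01 tilt 0.23 F [-1.1  0.7  5.8] w 0.0435 t 40.4 j [ 0.7   0.56 -0.31  1.88  0.24  0.73 -0.45]
(0.4955, -0.3157, 0.4, -40) xyz [0.002, -0.544, 0.0] rot [-0.0, -0.0, 0.002] rows>= 2.6
(0.48, -0.1, 0.4, -22) xyz [-0.5, -0.545, 0.518] rot [-0.0, -0.2, 0.003] rows>= 4.3
(0.4727, 0.0521, 0.4, -8.2) xyz [-0.844, -0.547, 0.89] rot [0.0, -0.353, 0.003] rows>= 6.4
```

Call:
step_arm(xyz=[[0, -0.18, 0], [0, -0.36, 0], [0, -0.545, 0], [-0.14, -0.545, 0.15], [-0.28, -0.545, 0.29], [-0.42, -0.545, 0.44], [-0.56, -0.545, 0.59], [-0.7, -0.545, 0.74], [-0.844, -0.545, 0.89], [-0.844, -0.545, 0.89], [-0.844, -0.545, 0.89], [-0.844, -0.545, 0.89]], rotation=[[0, 0, 0], [0, 0, 0], [0, 0, 0], [0, -0.06, 0], [0, -0.12, 0], [0, -0.18, 0], [0, -0.24, 0], [0, -0.3, 0], [0, -0.353, 0.003], [0, -0.353, 0.003], [0, -0.353, 0.003], [0, -0.353, 0.003]])

```text
clock: 41.9
tcp_pos: [0.4727, 0.0504, 0.3992]
orientation: [-1.568, 0.116, -0.114]
contact_force: [-0.1, -0.1, -2.5]
grip_width: 0.0433
```

```bash
python3 - <<'E'
from h import *
plan([(.4727,.0521,.40,-8.2),(.4727,.0521,.2388,-8.2)])
E
```

```text
now [0.4727 0.0504 0.3992] yaw -8.4 tilt 0.09 F [-0.1 -0.1 -2.5] w 0.0433 t 41.9 j [ 0.35  0.22 -0.67  1.99  0.16  0.99 -0.53]
(0.4727, 0.0521, 0.4, -8.2) xyz [-0.001, -0.003, 0.006] rot [0.001, -0.002, -0.001] rows>= 0.0
(0.4727, 0.0521, 0.2388, -8.2) xyz [-0.0, 0.535, 0.006] rot [0.001, -0.002, -0.001] rows>= 2.6
```

Call:
step_arm(xyz=[[0, 0.18, 0.006], [-0.001, 0.34, 0.006], [-0.002, 0.45, 0.006], [-0.003, 0.51, 0.006], [-0.003, 0.53, 0.006], [-0.003, 0.53, 0.006]], rotation=[[0, 0, 0], [0, 0, 0], [0, 0, 0], [0, 0, 0], [0, 0, 0], [0, 0, 0]])

```text
clock: 42.65
tcp_pos: [0.4724, 0.0521, 0.2408]
orientation: [-1.568, 0.116, -0.115]
contact_force: [0.2, -0.2, -1.8]
grip_width: 0.0438
```

```bash
python3 - <<'E'
from h import *
plan([(.4727,.0521,.2385,-8.2)])
E
```

```text
now [0.4724 0.0521 0.2408] yaw -8.44 tilt 0.04 F [ 0.2 -0.2 -1.8] w 0.0438 t 42.65 j [ 0.23  0.45 -0.57  2.13  0.39  0.66 -0.75]
(0.4727, 0.0521, 0.2385, -8.2) xyz [0.001, 0.008, 0.0] rot [0.0, -0.003, -0.0] rows>= 0.0
```

Call:
step_arm(xyz=[[0.001, 0.006, 0], [0.001, 0.01, 0], [0.001, 0.01, 0], [0.001, 0.01, 0]], rotation=[[0, 0, 0], [0, 0, 0], [0, 0, 0], [0, 0, 0]])

```text
clock: 43.15
tcp_pos: [0.4732, 0.0521, 0.2388]
orientation: [-1.568, 0.114, -0.117]
contact_force: [-1.5, -0.8, 6.0]
grip_width: 0.0435
```

Call:
step_arm(xyz=[[0, 0, 0], [0, 0, 0], [0, 0, 0], [0, 0, 0], [0, 0, 0]], rotation=[[0, 0, 0], [0, 0, 0], [0, 0, 0], [0, 0, 0], [0, 0, 0]], grip=0)

```text
clock: 43.78
tcp_pos: [0.4732, 0.0521, 0.2388]
orientation: [-1.568, 0.115, -0.117]
contact_force: [0.2, 0.6, -0.5]
grip_width: 0.0854
```

```bash
python3 - <<'E'
from h import *
plan([(.4727,.0521,.40,-8.2),(.5,-.1,.4,-22),(.5858,-.2989,.40,-40)])
E
```

```text
now [0.4732 0.0521 0.2388] yaw -8.45 tilt 0.09 F [ 0.2  0.6 -0.5] w 0.0854 t 43.77 j [ 0.23  0.46 -0.56  2.13  0.4   0.66 -0.76]
(0.4727, 0.0521, 0.4, -8.2) xyz [-0.001, -0.537, -0.001] rot [0.0, -0.003, 0.001] rows>= 2.6
(0.5, -0.1, 0.4, -22) xyz [0.164, -0.537, -0.489] rot [0.0, 0.151, 0.001] rows>= 3.6
(0.5858, -0.2989, 0.4, -40) xyz [0.544, -0.536, -1.103] rot [0.0, 0.351, 0.001] rows>= 6.4
```

Call:
step_arm(xyz=[[0, -0.18, 0], [0, -0.36, 0], [0, -0.537, 0], [0.08, -0.537, -0.18], [0.16, -0.537, -0.36], [0.25, -0.537, -0.54], [0.34, -0.537, -0.72], [0.42, -0.537, -0.86], [0.49, -0.537, -0.99], [0.49, -0.537, -0.99], [0.49, -0.537, -0.99]], rotation=[[0, 0, 0], [0, 0, 0], [0, 0, 0], [0, 0.06, 0], [0, 0.12, 0], [0, 0.18, 0], [0, 0.24, 0], [0, 0.3, 0], [0, 0.351, 0], [0, 0.351, 0], [0, 0.351, 0]])

```text
clock: 45.15
tcp_pos: [0.5747, -0.2624, 0.3998]
orientation: [-1.5, 0.545, -0.546]
contact_force: [-0.1, 0.5, 0.6]
grip_width: 0.0851
```

```bash
python3 - <<'E'
from h import *
plan([(.5858,-.2989,.40,-40),(.5858,-.2989,.245,-40)])
E
```

```text
now [ 0.5747 -0.2624  0.3998] yaw -39.97 tilt 0.04 F [-0.1  0.5  0.6] w 0.0851 t 45.15 j [ 0.63  0.44 -0.4   1.65  0.19  1.09 -0.53]
(0.5858, -0.2989, 0.4, -40) xyz [0.107, -0.001, -0.07] rot [-0.0, 0.0, 0.0] rows>= 0.6
(0.5858, -0.2989, 0.245, -40) xyz [0.106, 0.516, -0.07] rot [-0.0, 0.0, 0.0] rows>= 2.6
```

Call:
step_arm(xyz=[[0.107, 0, -0.07], [0.107, 0, -0.07], [0.107, 0, -0.07], [0.107, 0.18, -0.07], [0.106, 0.36, -0.07], [0.104, 0.47, -0.07], [0.103, 0.52, -0.07], [0.103, 0.52, -0.07], [0.103, 0.52, -0.07]], rotation=[[0, 0, 0], [0, 0, 0], [0, 0, 0], [0, 0, 0], [0, 0, 0], [0, 0, 0], [0, 0, 0], [0, 0, 0], [0, 0, 0]])

```text
clock: 46.28
tcp_pos: [0.5858, -0.2982, 0.2457]
orientation: [-1.501, 0.543, -0.548]
contact_force: [-1.1, -0.1, 0.8]
grip_width: 0.0852
```

```bash
python3 - <<'E'
from h import *
f=grab('wrist','wr18.png')
plan([(.5858,-.2989,.245,-40)])
E
```

```text
now [ 0.5858 -0.2983  0.2458] yaw -39.97 tilt 0.21 F [0.  0.3 0.8] w 0.0856 t 46.33 j [ 0.62  0.65 -0.35  1.7   0.28  0.84 -0.54]
(0.5858, -0.2989, 0.245, -40) xyz [0.001, 0.003, -0.001] rot [-0.001, 0.0, 0.002] rows>= 0.0
```

View pics/wr18.png

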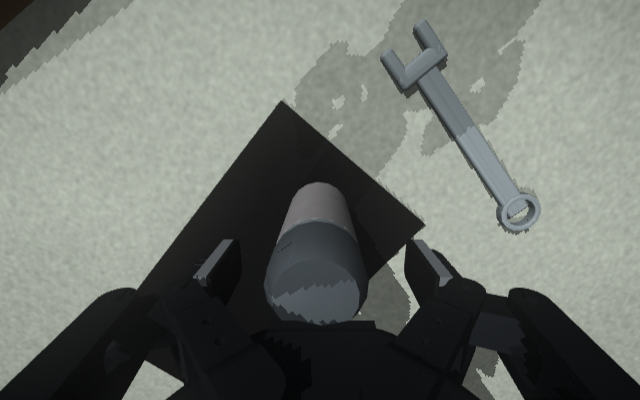

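Call:
step_arm(xyz=[[-0.004, 0.002, -0.002], [-0.004, 0.002, -0.002], [-0.004, 0.002, -0.002], [-0.004, 0.002, -0.002], [-0.004, 0.002, -0.002], [-0.004, 0.002, -0.002], [-0.004, 0.002, -0.002], [-0.004, 0.002, -0.002]], rotation=[[0, 0, 0], [0, 0, 0], [0, 0, 0], [0, 0, 0], [0, 0, 0], [0, 0, 0], [0, 0, 0], [0, 0, 0]], grip=1, force=45)

```text
clock: 47.32
tcp_pos: [0.5845, -0.2979, 0.246]
orientation: [-1.501, 0.543, -0.549]
contact_force: [-2.4, 1.4, 5.2]
grip_width: 0.0449
```

```bash
python3 - <<'E'
from h import *
plan([(.5858,-.2989,.4,-40),(.5205,-.0032,.40,-7.7)])
E
```

```text
now [ 0.5845 -0.2979  0.246 ] yaw -39.97 tilt 0.22 F [-2.4  1.4  5.2] w 0.0449 t 47.33 j [ 0.62  0.64 -0.35  1.71  0.28  0.84 -0.54]
(0.5858, -0.2989, 0.4, -40) xyz [0.007, -0.513, 0.001] rot [-0.001, 0.0, 0.002] rows>= 2.5
(0.5205, -0.0032, 0.4, -7.7) xyz [-0.793, -0.515, 0.617] rot [-0.0, -0.359, 0.002] rows>= 5.4
```

Call:
step_arm(xyz=[[0, -0.18, 0], [0, -0.36, 0], [0, -0.515, 0], [-0.14, -0.515, 0.1], [-0.27, -0.515, 0.2], [-0.4, -0.515, 0.31], [-0.53, -0.515, 0.41], [-0.66, -0.515, 0.51], [-0.793, -0.515, 0.617], [-0.793, -0.515, 0.617], [-0.793, -0.515, 0.617], [-0.793, -0.515, 0.617]], rotation=[[0, 0, 0], [0, 0, 0], [0, 0, 0], [0, -0.06, 0], [0, -0.12, 0], [0, -0.18, 0], [0, -0.24, 0], [0, -0.3, 0], [0, -0.359, 0.002], [0, -0.359, 0.002], [0, -0.359, 0.002], [0, -0.359, 0.002]])

```text
clock: 48.82
tcp_pos: [0.5207, -0.0045, 0.3998]
orientation: [-1.568, 0.107, -0.107]
contact_force: [0.9, -0.2, -2.4]
grip_width: 0.045
```

```bash
python3 - <<'E'
from h import *
f=grab('wrist','wr19.png')
plan([(.5205,-.0032,.40,-7.7),(.5205,-.0032,.248,-7.7)])
E
```

```text
now [ 0.5207 -0.0045  0.3998] yaw -7.81 tilt 0.03 F [-0.4 -0.9 -2.5] w 0.0448 t 48.88 j [ 0.43  0.29 -0.64  1.89  0.2   1.02 -0.44]
(0.5205, -0.0032, 0.4, -7.7) xyz [-0.001, -0.001, 0.004] rot [0.0, -0.001, 0.0] rows>= 0.0
(0.5205, -0.0032, 0.248, -7.7) xyz [-0.002, 0.506, 0.004] rot [0.0, -0.001, 0.0] rows>= 2.4
```

View pics/wr19.png

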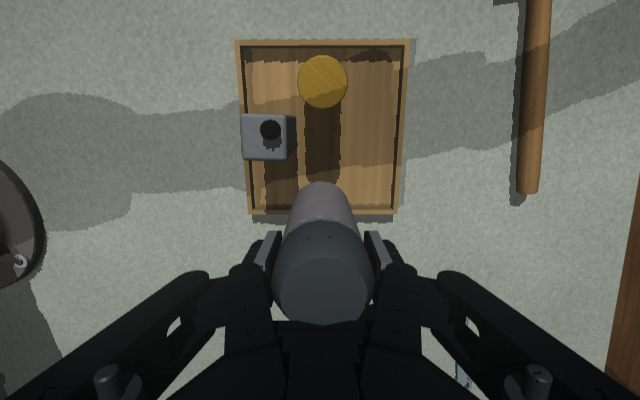

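Call:
step_arm(xyz=[[-0.001, 0.18, 0.004], [-0.002, 0.34, 0.004], [-0.003, 0.44, 0.004], [-0.004, 0.485, 0.004], [-0.005, 0.501, 0.004], [-0.005, 0.501, 0.004]], rotation=[[0, 0, 0], [0, 0, 0], [0, 0, 0], [0, 0, 0], [0, 0, 0], [0, 0, 0]])

```text
clock: 49.62
tcp_pos: [0.52, -0.0032, 0.2502]
orientation: [-1.568, 0.106, -0.109]
contact_force: [-0.3, 0.2, -2.1]
grip_width: 0.0453
```

```bash
python3 - <<'E'
from h import *
plan([(.5205,-.0032,.2478,-7.7)])
E
```

```text
now [ 0.52   -0.0032  0.2502] yaw -7.83 tilt 0.1 F [-0.3  0.2 -2.1] w 0.0453 t 49.62 j [ 0.33  0.49 -0.55  2.02  0.38  0.73 -0.6 ]
(0.5205, -0.0032, 0.2478, -7.7) xyz [0.002, 0.008, 0.0] rot [-0.0, -0.001, 0.001] rows>= 0.0
```

Call:
step_arm(xyz=[[0.001, 0.006, 0], [0.001, 0.01, 0], [0.001, 0.01, 0], [0.001, 0.01, 0]], rotation=[[0, 0, 0], [0, 0, 0], [0, 0, 0], [0, 0, 0]])

```text
clock: 50.12
tcp_pos: [0.5207, -0.0032, 0.248]
orientation: [-1.568, 0.105, -0.11]
contact_force: [-1.6, -0.4, 5.8]
grip_width: 0.0446
```

Call:
step_arm(xyz=[[0, 0, 0], [0, 0, 0], [0, 0, 0], [0, 0, 0], [0, 0, 0]], rotation=[[0, 0, 0], [0, 0, 0], [0, 0, 0], [0, 0, 0], [0, 0, 0]], grip=0)

```text
clock: 50.75
tcp_pos: [0.5207, -0.0032, 0.2479]
orientation: [-1.568, 0.105, -0.11]
contact_force: [0.5, 0.1, 0.7]
grip_width: 0.0852
```

Call:
step_arm(xyz=[[0, -0.18, 0], [0, -0.36, 0], [0, -0.6, 0], [0, -0.6, -0.2], [0, -0.6, -0.4], [-0.05, -0.6, -0.6], [-0.1, -0.6, -0.8], [-0.1, -0.6, -0.98], [-0.1, -0.6, -0.98], [-0.1, -0.6, -0.98]], rotation=[[0, 0, 0], [0, 0, 0], [0, 0, 0], [0, 0.05, 0], [0, 0.1, 0], [0, 0.2, 0], [0, 0.3, 0], [0, 0.35, 0], [0, 0.35, 0], [0, 0.35, 0]])

```text
clock: 52.0
tcp_pos: [0.4505, -0.2897, 0.4276]
orientation: [-1.502, 0.534, -0.539]
contact_force: [-0.6, -0.0, -0.3]
grip_width: 0.0853
```

```bash
python3 - <<'E'
from h import *
plan([])
f=grab('top'); im=cv2.cvtColor(f['pixels'],4); cv2.imwrite('pics/top2.png',im)
cv2.imwrite('pics/tray2.png',cv2.resize(im[185:305,230:360],None,fx=5,fy=5,interpolation=2))
a=cv2.cvtColor(cv2.imread('pics/top0.png'),cv2.COLOR_BGR2HSV)
for n,h in(('start',a),('end',cv2.cvtColor(im,cv2.COLOR_BGR2HSV))):
    m=cv2.inRange(h,(15,150,70),(30,255,255)); m[:220]=0;m[250:]=0;m[:,:255]=0;m[:,285:]=0
    c=max(cv2.findContours(m,0,2)[0],key=cv2.contourArea); (u,v),_=cv2.minEnclosingCircle(c); print(n,u,v,px2w(f,[(u,v)],.104).round(4))
E
```

```text
now [ 0.4505 -0.2897  0.4276] yaw -39.3 tilt 0.18 F [-0.6 -0.  -0.3] w 0.0853 t 52.0 j [ 0.81  0.25 -0.41  1.84  0.11  1.07 -0.34]Traceback (most recent call last):
  File "<stdin>", line 8, in <module>
ValueError: max() iterable argument is empty
```

View pics/tray2.png

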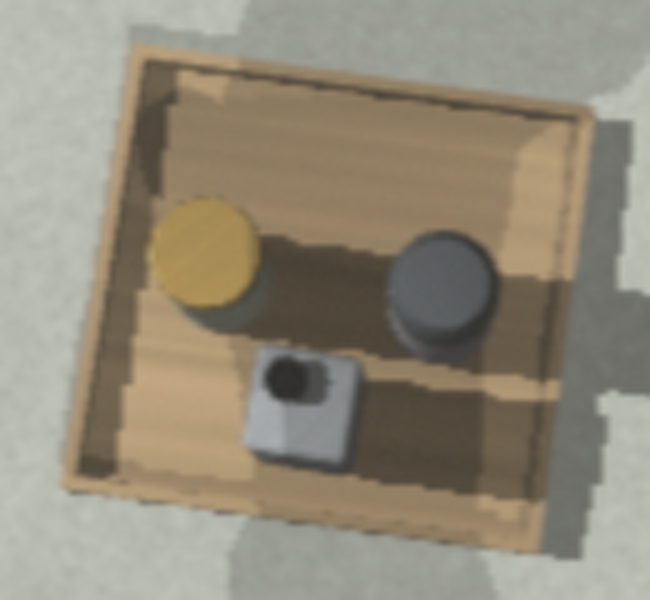

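View pics/top2.png

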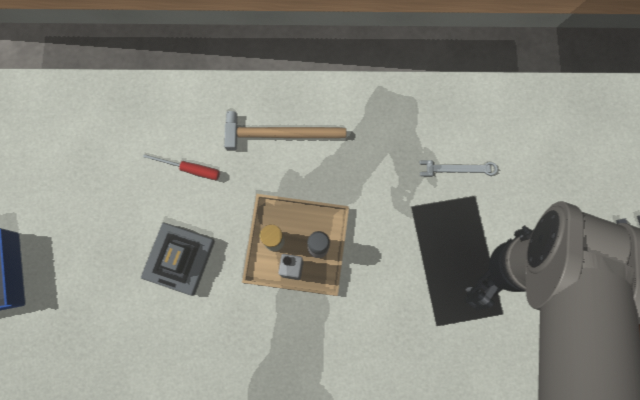

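```bash
python3 - <<'E'
from h import *
print(r.hand_in())
E
```

```text
the job is handed in; nothing more can be done
None
```

The job is done and handed in at about 52 s of the 144 s allowed; no verdict was reported.

**What I did**
- I stood the spray can, the tin and the jar on the mat, then laid the pack in the charger deck and let go.
- I then put the jar, the tin and the spray can back in the tray at the tool poses recorded when I first gripped them.

**Last checks**
- **Pack:** a wrist image after release put it about 1 mm from the centre of the rim, with its length along the deck.
- **Jar, tin and spray can:** the final top view shows all three upright, within about 1 pixel (roughly 2 mm) of where they stood at the start.
- **Hammer, wrench and screwdriver:** they look unmoved in that view.
- **Gripper:** it is open and well clear above the mat.

**What failed or disagreed**
- The wrist and top cameras disagreed by 2–4 mm in y on some points, so I used mostly the wrist values or a compromise between the two.
- A scripted start-and-end comparison of the jar lid crashed because its colour mask found nothing. I compared the jar's position by eye in the zoomed pictures instead.

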